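# Balance a valve lever on the knife edge and clip a marker at its balance point

## Robot

A 7-joint arm with a two-finger parallel gripper is mounted at the origin on the work surface. World frame = base frame: x ahead of the robot, y to its left, z up, the work surface at z = 0. Lengths are in m, angles in rad, forces in N, time in s.
With the tool pointing down it reaches from about 0.425 to 0.925 m from the base axis. Payload 6.8 kg.
Tool frame: the origin (TCP) lies on the mounting face of the last link; the fingertips stand 173 mm ahead of it and the grasp point (between the pads) lies 155 mm ahead of it; y points along the fingers, x is the direction in which the jaws open and shut, and the axes are right-handed (so a half turn about y gives the same grasp; the last joint's range is limited). The gripper opens to 85 mm and grips with 20 to 120 N. Pads are 22 mm wide; open, the fingers measure 114 mm over their backs; the gripper's body (76 mm by 85 mm) begins 54 mm behind the grasp point. The pads swing forward as they close: fully open they stand 13 mm farther back than shut.
Start: joints at [1.081, 0.477, 0.022, 1.555, -0.011, 1.109, -0.083], TCP at [0.252, -0.626, 0.405] pointing down, gripper open.
Joint ranges: [-2.96, 2.96], [-0.34, 2.1], [-1.41, 1.46], [0.24, 2.44], [-1.37, 4.51], [0.17, 1.92], [-2.96, 2.96]. Speed limits (rad/s): [2.39, 2.39, 3.14, 3.14, 3.14, 3.14, 3.14].

## Interface

Orientations are given as [roll, pitch, yaw] about the fixed x, y, z axes, in that order (R = Rz(yaw) Ry(pitch) Rx(roll)).
In Python, from station import robot gives the robot as it stands.
- The arm moves only by the tool step_arm, never from a script. Its argument "series" is a list of rows, each a list of 3 entries, a list of its own where there are three numbers: the turn, a rotation vector about the tool's x, y, z in degrees, then the shift along the tool's x, y, z in cm, then the closure, from 0 (fully open) to 1 (shut). In form: [[[rx, ry, rz], [x, y, z], claw], ...]. A call has 1 to 20 rows; each row is the pose to reach, as a shift and turn from the pose commanded when the call began, along the tool's axes at that moment; what a row does not reach only later rows make up. A row lasts 1/10 s, in which the tool goes at most 50 mm and 8.59 degrees, less where a joint would pass 70% of its speed; a pose out of reach is approached as far as the arm can. A call with a gripper value outside its range is refused whole. The fingers move at their own pace and stop on an object; "newtons" is the grip in N (left out, the last holds). Time passes only in rows, so rows that repeat a pose let the fingers close. It gives the time, the measured TCP pose, the force and the opening at its end, in the units of the state.
- robot.observe(): the state, without advancing time (a new reading comes with each control period).
- robot.grab_frame(name): name is "scene" or "top"; returns the picture (480x640x3 uint8, blue, green, red); there is no depth.
- robot.camera_info(name): a dict with "mtx" (3x3 intrinsics, pixels), "R" (3x3) and "t" (3): a world point X has camera coordinates R X + t. Camera axes: x right, y down, z forward; pixel columns grow to the right and rows downward; lengths in m; the calibration is good to about 2 mm. A picture is of the moment at which its call begins. camera_info takes no time and is no camera call.
- robot.job_done(): hands the job in, once; it reports no verdict.
Trained networks look in the newest picture that a camera, given by its name, has taken for a name from the list of things; names that differ only in an ending like _2 or _b are one class to them, and where a whole thing is asked for, a point or a joint stands for the part that bears it (a point fixed in the world has none). Each returns a list of dicts, best first, with "conf" (0 to 1); they miss things now and then, are a little off and sometimes report something else, mostly with a low value. They report only what shows in the picture. A call takes as long as a camera call. They do not tell look-alikes from the thing itself.
- robot.masks_of(camera, target): "pixels" (480x640 bool, what is visible of it) and "pixel" ([column, row] in pixels, amid what is visible of it).
The state is a dict: "time_s": time; "joint_pos": joint angles; "joint_velocities": joint speeds; "tau": joint torques, N m; "position": TCP position; "ee_rot": TCP orientation; "force": force on the tool from outside, world axes, zero at the start; "torque": the same for the moment, N m; "finger_gap": finger opening in m.
Only numpy, scipy, OpenCV 4.12 (cv2) and the standard library are available. Lean on these libraries where they do the work, as an engineer would, in place of code of your own. Each camera call takes 0.05 s, during which the arm holds its last target.

## Task

Find the balance point of the valve lever: slide it lengthwise on the knife edge by its stud, gently and without lifting it off or pressing hard, until it stays level by itself with nothing touching it. Then mark that point by setting the orange clip astride the bar, directly above the knife edge, and let go so that the lever still balances level. Leave the other parts on the bench where they are.

Things in the scene. Friction and masses are not known exactly. Their poses are not given: they have to be found in the camera images.
- edge (a point): Middle of the blunt knife edge on top of the grey balance stand: a steel ridge, 90 mm above the bench, 30 mm long along this point's x, its flat top 6 mm wide along y. The lever lies across it, along this point's y. z is up. Balanced means the lever's balance point is within about 3 mm of the middle of this edge.
- stand: Balance stand, fixed, base 130 x 130 mm, axes as edge; origin on the bench, 90 mm under the edge. At y = +80 and -80 mm a black damped buffer gives 7 mm under about 0.15 N: an unbalanced lever tips to its end (0.09 rad), a balanced one comes level in 1 to 2 s. Beside each buffer two dark guide pins (8 mm along y, 10 mm above the edge) 21 mm apart keep the bar in line.
- lever_mid (a point): Middle of the valve lever's square aluminium bar, 16 x 16 x 420 mm along its own y; z up; the point is 8 mm above the bar's underside. It starts on the edge, tipped down at its -y end, and must slide to its own +y to balance. Its y is within 0.06 rad of the edge's y. The balance point lies 38 to 82 mm to -y of this point and differs each time.
- counterweight: Green hollow counterweight fixed at the lever's -y end, 40 x 30 x 48 mm (x, y, z), its filling unknown; origin at its centre, 195 mm to -y of the lever's middle and 12 mm below the bar's underside. With it the lever weighs 0.44 to 0.58 kg.
- stud (a point): Middle of the upright steel stud, 20 mm across and 30 mm tall, on top of the lever's bar, 40 mm to +y of its middle; the point is 15 mm above the bar's top. Straddle or pinch it from above to slide the lever. A push on it can itself tip the lever, as it acts above the edge: judge the balance only after backing off.
- clip_mid (a point): Middle of the orange marker clip (30 g, 43 mm tall), standing on the bench. A saddle 30 x 20 mm (x, y), legs 12 mm long with a 22 mm gap across x for the bar, roof 5 mm thick, on it a grip tab 12 x 18 mm (x, y), 26 mm tall. Its y goes along the bar, either way round. Seated, this point is 25.5 mm above the edge (roof's underside is 9.5 mm below it).
- lever: The whole valve lever, axes as lever_mid; origin on the bar's underside at mid-length.
- clip: The marker clip as a whole, axes as clip_mid; origin between its feet.
- ring: Bystander: steel ring 76 mm across, 14 mm tall; origin under its middle.
- reducer: Bystander: grey plastic pipe reducer, 72 mm across at the foot, 75 mm tall; origin under its middle.
- wrench: Bystander: wrench lying on the bench; origin at its underside.
- jar: Bystander: white jar with black lid, 64 mm across, 85 mm tall; origin under its middle.
- lever2: Bystander: spare plain square bar 16 x 16 x 200 mm lying on the bench; origin under its middle.
Mind the look-alikes: they are no part of the job. Of the things shaped like the clip, the orange one is meant.

How it is judged:
By the outcome, as a careful person would: the job done as asked, in the order asked, and still so for the second after the job is handed in, with the robot touching nothing.
It also fails if it takes over 67 s, if anything falls off the work surface, if the arm or the gripper's body presses on something with over 40 N, if the wrist force passes 120 N, or if a joint passes its speed limit or range.

## Working session

There is one attempt and no reset: what is moved stays moved. The work goes in short steps, Python scripts to look and compute and a tool call to move; the robot and the scene stay as the last step left them, time stands still between calls to the robot, and variables do not carry over. Pictures are saved under pics/ and viewed, and the job is handed in when it is done.

Besides the shell and the picture viewer there is one more tool, called after "Request:" in YAML: its name, and indented under it one key for each argument. step_arm: Moves the arm, as the interface text tells. Its arguments: {"type":"object","properties":{"series":{"type":"array"},"newtons":{"type":"number"}},"required":["series"]}

```bash
ls; mkdir -p pics; python3 - <<'E'
from station import robot
import cv2
s=robot.observe();print(s['time_s'],s['position'],s['ee_rot'],s['force'],s['finger_gap'])
for c in('scene','top'):
    cv2.imwrite(f'pics/{c}0.png',robot.grab_frame(c)); i=robot.camera_info(c);print(i['mtx'],i['R'],i['t'])
E
```

```text
pics
0.0 [ 0.25138515 -0.62613538  0.40372243] [-1.57093817  0.00183767 -1.18899906] [-0.91386273  0.67093383  0.11967187] 0.08516601415466524
[[480.10136042   0.         316.47843744]
 [  0.         480.10136042 236.20239684]
 [  0.           0.           1.        ]] [[ 0.69117877  0.7224541   0.01822021]
 [ 0.45187871 -0.41236652 -0.79104961]
 [-0.56398363  0.55499002 -0.61148061]] [-0.42485813 -0.14535407  1.61335061]
[[463.53038415   0.         313.67398426]
 [  0.         463.53038415 242.94647924]
 [  0.           0.           1.        ]] [[ 0.00948912 -0.99994569 -0.00430968]
 [-0.99486097 -0.00900621 -0.10084912]
 [ 0.10080483  0.0052445  -0.9948924 ]] [0.04935046 0.57740041 0.99602621]
```

View pics/scene0.png

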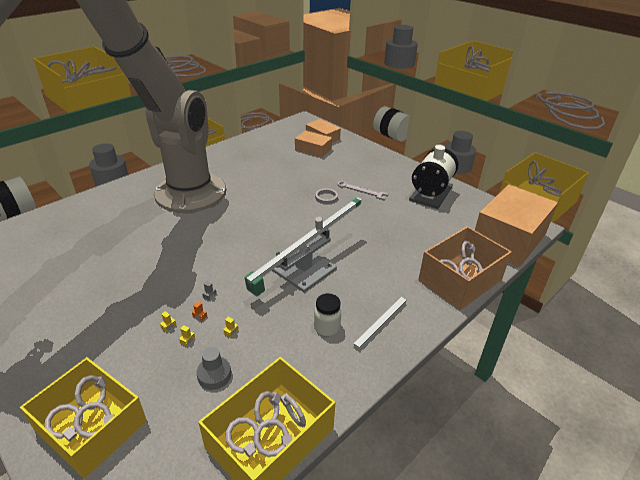

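View pics/top0.png

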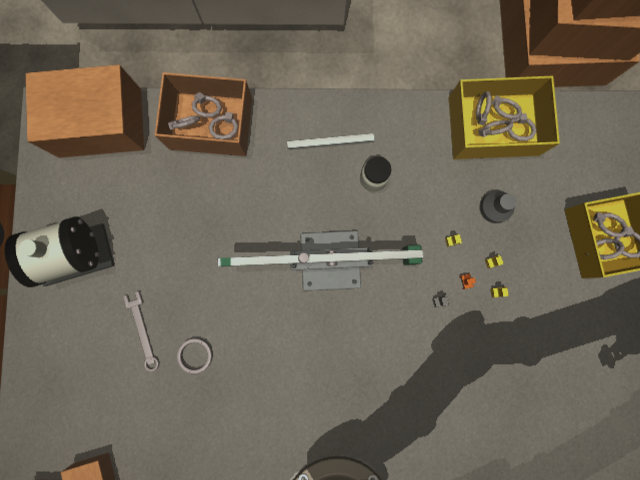

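```bash
cat > h.py <<'E'
from station import robot
import numpy as np, cv2
I={c:robot.camera_info(c) for c in('scene','top')}
def proj(c,X):
    i=I[c];p=np.atleast_2d(X)@i['R'].T+i['t'];p=p@i['mtx'].T;return p[:,:2]/p[:,2:]
def ray(c,px):
    i=I[c];d=i['R'].T@np.linalg.solve(i['mtx'],[px[0],px[1],1]);o=-i['R'].T@i['t'];return o,d
def atz(c,px,z):
    o,d=ray(c,px);return o+d*(z-o[2])/d[2]
def tri(ps,pt):
    A=[];b=[]
    for c,p in(('scene',ps),('top',pt)):
        o,d=ray(c,p);d=d/np.linalg.norm(d);P=np.eye(3)-np.outer(d,d);A.append(P);b.append(P@o)
    return np.linalg.lstsq(np.vstack(A),np.hstack(b),rcond=None)[0]
def crop(c,img,u,v,w,h,k,name):
    x0,y0=int(u-w/2),int(v-h/2);x0=max(x0,0);y0=max(y0,0)
    cv2.imwrite(name,cv2.resize(img[y0:y0+h,x0:x0+w],None,fx=k,fy=k,interpolation=cv2.INTER_CUBIC));print(name,'origin',x0,y0,'scale',k)
E
python3 - <<'E'
from h import *
im={c:robot.grab_frame(c) for c in I}
for c in I:
    for n in('stand','edge','lever_mid','stud','counterweight','clip','clip_mid','lever'):
        for r in robot.masks_of(c,n)[:6]:
            m=r['pixels'];ys,xs=np.nonzero(m)
            print(c,n,round(r['conf'],2),np.round(r['pixel'],1),len(xs),(xs.min(),xs.max(),ys.min(),ys.max()) if len(xs) else '', np.round(im[c][m].mean(0)) if len(xs) else '')
            if n in('stand','lever','clip','counterweight','stud'): np.save(f'pics/{c}_{n}_{int(r["pixel"][0])}.npy',m)
print(robot.observe()['time_s'])
crop('top',im['top'],325,258,220,80,3.6,'pics/tc.png')
crop('scene',im['scene'],305,245,140,110,5,'pics/sc.png')
crop('scene',im['scene'],200,315,100,70,7,'pics/sclip.png')
crop('top',im['top'],470,272,100,80,7,'pics/tclip.png')
E
```

```text
scene stand 0.67 [309.9 265.9] 1906 (np.int64(273), np.int64(336), np.int64(230), np.int64(292)) [98. 99. 98.]
scene edge 0.57 [306.5 267.6] 1824 (np.int64(273), np.int64(335), np.int64(231), np.int64(291)) [ 98. 100.  98.]
scene stud 0.6 [294.9 249.5] 1393 (np.int64(245), np.int64(361), np.int64(198), np.int64(295)) [137. 145. 138.]
scene counterweight 0.67 [255.  284.3] 243 (np.int64(246), np.int64(263), np.int64(277), np.int64(296)) [56. 70. 46.]
scene counterweight 0.49 [306.9 265.3] 1851 (np.int64(273), np.int64(335), np.int64(231), np.int64(291)) [97. 99. 98.]
scene clip 0.72 [207.  292.6] 144 (np.int64(203), np.int64(215), np.int64(283), np.int64(299)) [79. 82. 83.]
scene clip 0.67 [169.1 324.2] 179 (np.int64(160), np.int64(175), np.int64(312), np.int64(330)) [ 41. 144. 160.]
scene clip 0.6 [202.2 311.8] 183 (np.int64(192), np.int64(206), np.int64(302), np.int64(320)) [ 32.  76. 140.]
scene clip 0.6 [228.4 325.1] 141 (np.int64(225), np.int64(236), np.int64(318), np.int64(335)) [ 36. 138. 155.]
scene clip 0.56 [189.8 337.6] 208 (np.int64(179), np.int64(194), np.int64(326), np.i
[... 2411 characters left out ...]
.44 [466.4 280.3] 143 (np.int64(460), np.int64(474), np.int64(274), np.int64(288)) [ 38.  78. 146.]
top clip_mid 0.32 [333.2 257.6] 1986 (np.int64(218), np.int64(422), np.int64(243), np.int64(265)) [158. 171. 164.]
top lever 0.82 [331.2 257.4] 2155 (np.int64(218), np.int64(422), np.int64(243), np.int64(265)) [153. 165. 159.]
top lever 0.72 [463.4 279.8] 148 (np.int64(461), np.int64(475), np.int64(274), np.int64(288)) [ 39.  80. 149.]
top lever 0.61 [329.1 142.4] 773 (np.int64(287), np.int64(374), np.int64(133), np.int64(148)) [162. 173. 170.]
1.0
pics/tc.png origin 215 218 scale 3.6
pics/sc.png origin 235 190 scale 5
pics/sclip.png origin 150 280 scale 7
pics/tclip.png origin 420 232 scale 7
```

View pics/tc.png

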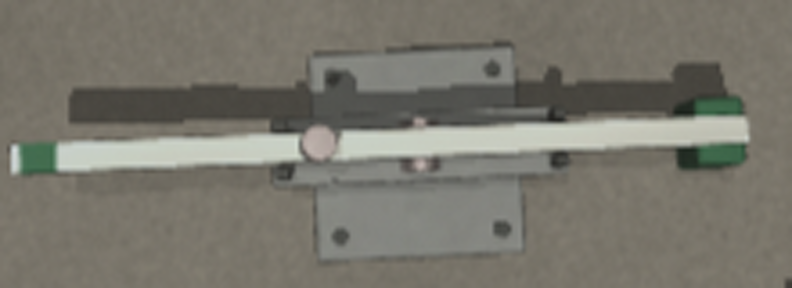

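View pics/sc.png

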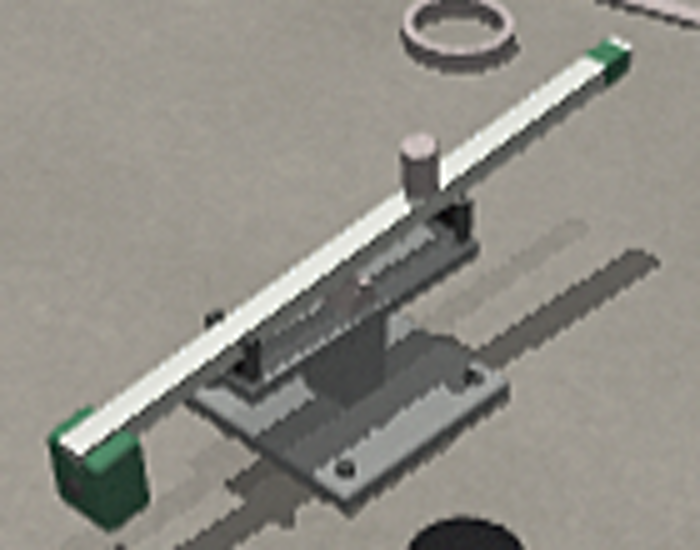

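View pics/sclip.png

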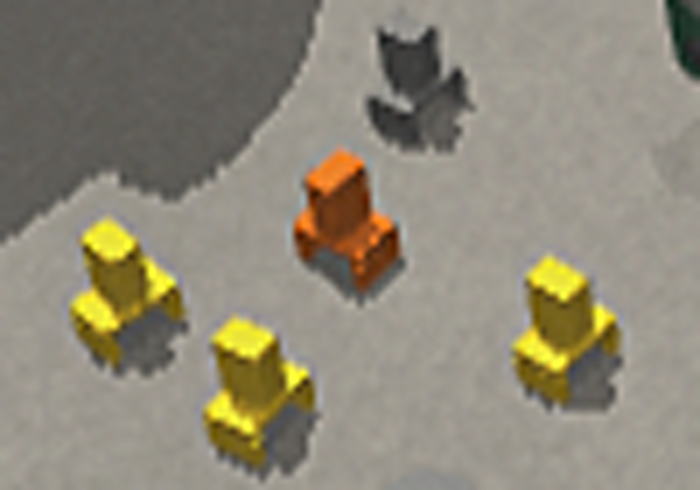

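View pics/tclip.png

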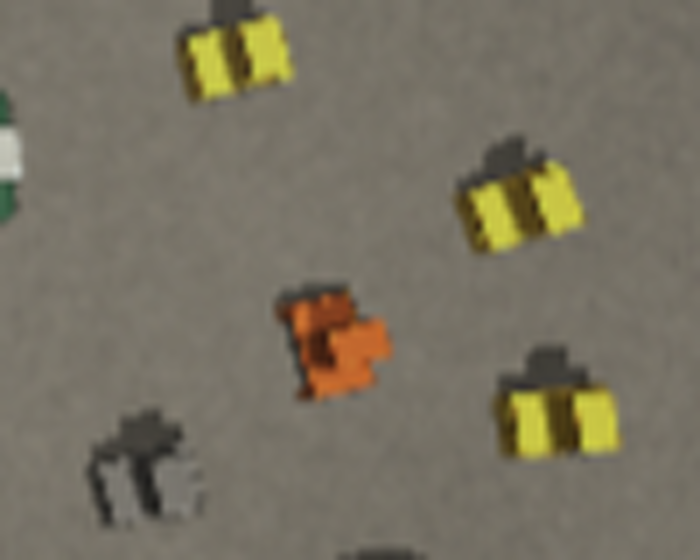

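```bash
python3 - <<'E'
from h import *
T=lambda a,b:np.array([215+a/3.6,218+b/3.6])-0.5+0.5/3.6
S=lambda a,b:np.array([235+a/5,190+b/5])-0.4
print('edge +x tip',atz('top',T(419,122),.09),'-x',atz('top',T(420,163),.09),'scene +x',atz('scene',S(362,287),.09))
for p in((308,55),(512,43),(523,245),(318,258)):print('base',atz('top',T(*p),.006))
for p in((508,385),(350,503),(190,392)):print('base sc',atz('scene',S(*p),.006))
for p in((277,126),(284,172),(560,116),(560,160)):print('pin',atz('top',T(*p),.1))
print('stud top',tri(S(421,145),T(320,142)))
print('end -y', tri(S(58,443),T(749,117)),tri(S(85,460),T(749,142)))
print('end +y', tri(S(613,40),T(12,173)))
for c in I:
  i=I[c];print(c,-i['R'].T@i['t'])
E
```

```text
edge +x tip [0.55318725 0.01818426 0.09      ] -x [0.52953026 0.01747389 0.09      ] scene +x [0.55787573 0.01782481 0.09      ]
base [0.60186252 0.08560878 0.006     ]
base [ 0.61062968 -0.04284107  0.006     ]
base [ 0.48394934 -0.04969664  0.006     ]
base [0.47468891 0.07780534 0.006     ]
base sc [0.59924741 0.08976002 0.006     ]
base sc [ 0.60855775 -0.03695762  0.006     ]
base sc [ 0.48558475 -0.04263336  0.006     ]
pin [0.54932677 0.09952804 0.1       ]
pin [0.52310553 0.09516779 0.1       ]
pin [ 0.55652724 -0.06192294  0.1       ]
pin [ 0.53139174 -0.06185254  0.1       ]
stud top [0.53860233 0.0750846  0.1432192 ]
end -y [ 0.55519173 -0.17299122  0.0967239 ] [ 0.54929731 -0.16794238  0.07943935]
end +y [0.52100491 0.24601189 0.12550368]
scene [ 1.26923867 -0.64839214  0.87929134]
top [0.47356058 0.04932432 1.04938191]
```

```bash
cat >> h.py <<'E'
from scipy.spatial.transform import Rotation as Rn
def move(target,yaw):
    s=robot.observe();R0=Rn.from_euler('xyz',s['ee_rot']);R1=Rn.from_euler('xyz',[-np.pi/2,0,yaw])
    d=R0.inv().apply(np.array(target)-s['position'])*100
    print('t',s['time_s'],'pos',np.round(s['position'],4),'yaw',round(s['ee_rot'][2],4),'gap',round(s['finger_gap'],4),'F',np.round(s['force'],2))
    print('rot deg',np.round((R0.inv()*R1).as_rotvec(degrees=True),2),'shift cm',np.round(d,2))
E
python3 -c "
from h import *
move([.5385,.0765,.34],-1.511)"
```

```text
t 1.0 pos [ 0.2515 -0.6264  0.4047] yaw -1.189 gap 0.0855 F [0.33 0.17 0.58]
rot deg [ 0.   18.45  0.  ] shift cm [-54.54   6.47  52.82]
```

Request:
step_arm:
  series:
    - [[0,2,0],[-4,0.4,4],0.5]
    - [[0,4,0],[-8,0.8,8],0.5]
    - [[0,6,0],[-12,1.4,11.6],0.5]
    - [[0,7,0],[-16,2,15.5],0.5]
    - [[0,9,0],[-20,2.5,19.4],0.5]
    - [[0,10,0],[-24,3,23.2],0.5]
    - [[0,11,0],[-28,3.5,27],0.5]
    - [[0,13,0],[-32,4,31],0.5]
    - [[0,14,0],[-36,4.5,35],0.5]
    - [[0,16,0],[-40,5,38.7],0.5]
    - [[0,17,0],[-44,5.5,42.6],0.5]
    - [[0,18,0],[-48,6,46.5],0.5]
    - [[0,18.4,0],[-51.5,6.4,50],0.5]
    - [[0,18.4,0],[-53.7,6.5,52],0.5]
    - [[0,18.4,0],[-54.5,6.5,52.8],0.5]
    - [[0,18.4,0],[-54.5,6.5,52.8],0.5]
    - [[0,18.4,0],[-54.5,6.5,52.8],0.5]

```text
time_s: 2.7
position: [0.5388, 0.0786, 0.3396]
ee_rot: [-1.571, 0.001, -1.506]
force: [-1.7, -0.9, 0.2]
finger_gap: 0.0431
```

```bash
python3 - <<'E'
from h import *
im={c:robot.grab_frame(c) for c in I}
crop('scene',im['scene'],315,230,150,110,5,'pics/s1.png')
crop('top',im['top'],300,255,200,110,4,'pics/t1.png')
move([.5388,.0765,.289],-1.511)
print(proj('scene',[.5388,.0786,.3396-.170]))
E
```

```text
pics/s1.png origin 240 175 scale 5
pics/t1.png origin 200 200 scale 4
t 2.8 pos [0.5382 0.0747 0.3395] yaw -1.5113 gap 0.0428 F [-0.44 -0.01  0.2 ]
rot deg [ 0.05 -0.02  0.06] shift cm [-0.18  5.05  0.08]
[[319.33125652 209.89699352]]
```

View pics/s1.png

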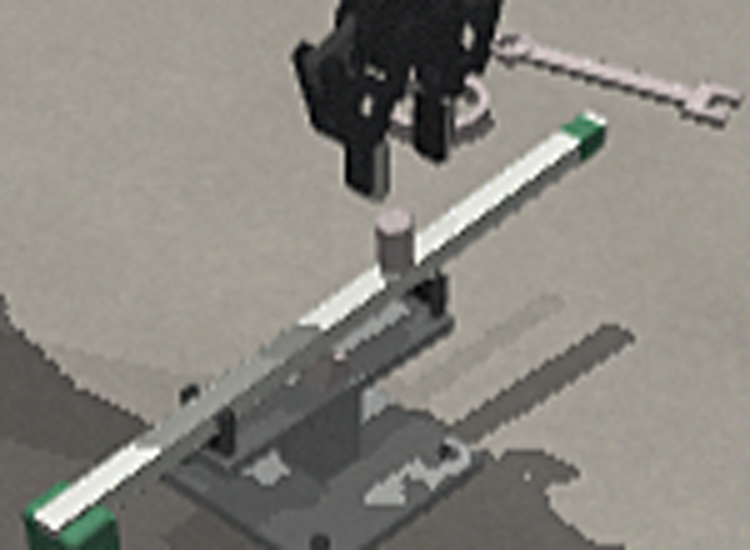

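View pics/t1.png

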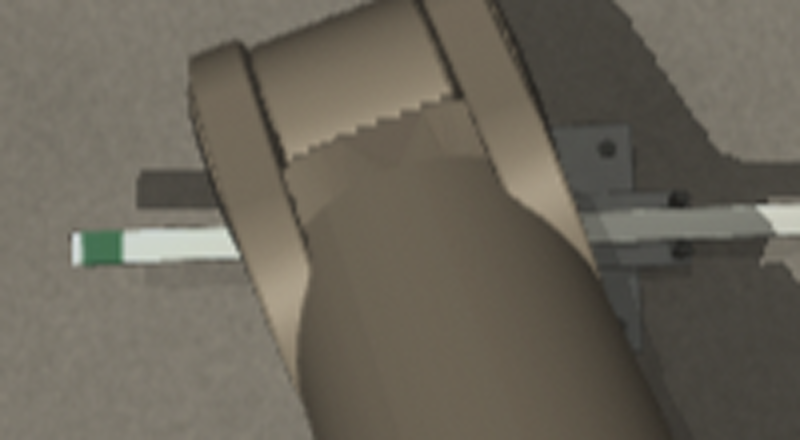

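Request:
step_arm:
  series:
    - [[0,0,0],[-0.2,1,0.05],0.5]
    - [[0,0,0],[-0.2,2,0.05],0.5]
    - [[0,0,0],[-0.2,3,0.05],0.5]
    - [[0,0,0],[-0.2,4,0.05],0.5]
    - [[0,0,0],[-0.2,4.6,0.05],0.5]
    - [[0,0,0],[-0.2,5,0.05],0.5]
    - [[0,0,0],[-0.2,5,0.05],0.5]

```text
time_s: 3.5
position: [0.5387, 0.0781, 0.2891]
ee_rot: [-1.572, -0.0, -1.51]
force: [-0.2, 0.5, -0.0]
finger_gap: 0.0429
```

```bash
python3 - <<'E'
from h import *
im={c:robot.grab_frame(c) for c in ['scene']}
crop('scene',im['scene'],315,230,150,110,5,'pics/s2.png')
move([.5388,.0765,.289],-1.511)
E
```

```text
pics/s2.png origin 240 175 scale 5
t 3.55 pos [0.5388 0.0782 0.2895] yaw -1.51 gap 0.0425 F [-0.08  0.52  0.51]
rot deg [ 0.02  0.05 -0.  ] shift cm [ 0.17  0.05 -0.01]
```

View pics/s2.png

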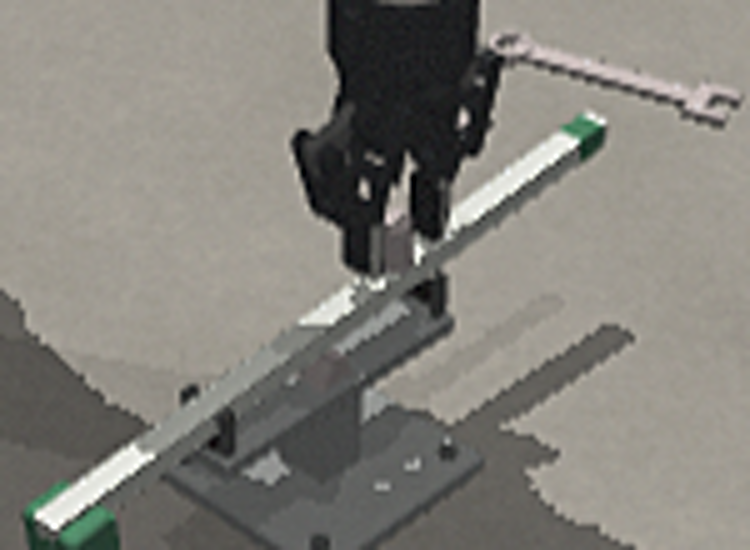

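Request:
step_arm:
  series:
    - [[0,0,0],[-0.4,0,0],0.5]
    - [[0,0,0],[-0.7,0,0],0.5]
    - [[0,0,0],[-1.0,0,0],0.5]
    - [[0,0,0],[-1.2,0,0],0.5]
    - [[0,0,0],[-1.4,0,0],0.5]
    - [[0,0,0],[-1.6,0,0],0.5]
    - [[0,0,0],[-1.8,0,0],0.5]
    - [[0,0,0],[-2.0,0,0],0.5]
    - [[0,0,0],[-2.2,0,0],0.5]
    - [[0,0,0],[-2.4,0,0],0.5]
    - [[0,0,0],[-2.6,0,0],0.5]
    - [[0,0,0],[-2.8,0,0],0.5]
    - [[0,0,0],[-2.8,0,0],0.5]

```text
time_s: 4.85
position: [0.5371, 0.1066, 0.2897]
ee_rot: [-1.571, 0.0, -1.51]
force: [0.8, -2.0, 0.2]
finger_gap: 0.0426
```

```bash
python3 - <<'E'
from h import *
im={c:robot.grab_frame(c) for c in ['scene']}
crop('scene',im['scene'],315,230,150,110,5,'pics/s3.png')
move([.5388,.0765,.289],-1.511)
E
```

```text
pics/s3.png origin 240 175 scale 5
t 4.9 pos [0.5371 0.1065 0.2898] yaw -1.5097 gap 0.0429 F [-0.01 -1.58  0.56]
rot deg [-0.01  0.08 -0.03] shift cm [ 3.    0.07 -0.01]
```

View pics/s3.png

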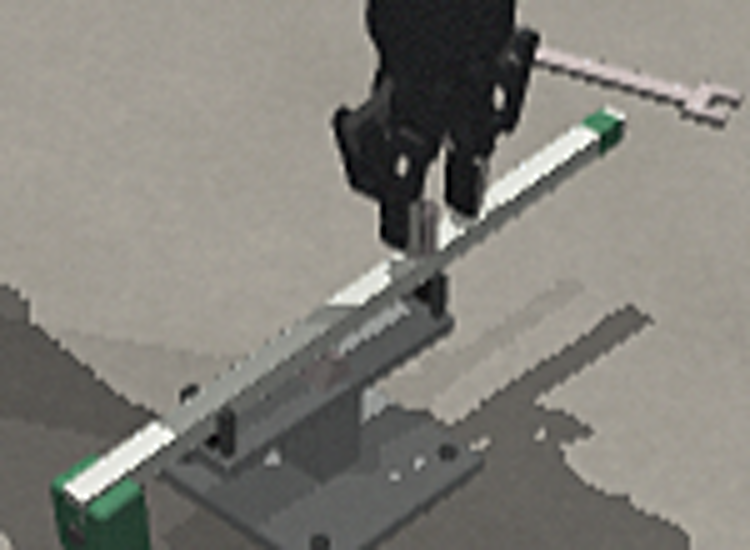

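```bash
cat >> h.py <<'E'
from scipy.optimize import least_squares
E0=np.array([.5425,.0178,.09]);
def lpts(s,tilt,yaw,P,x0=0):
    P=np.atleast_2d(P).astype(float).copy();P[:,1]+=s   # P in lever frame (underside mid origin); tilt>0: +y end up
    R=Rn.from_euler('xyz',[tilt,0,yaw]);return E0+R.apply(P+[x0,0,0])
def fit(uv,P,cam='scene',yaw=.06):
    uv=np.array(uv);
    f=lambda p:np.r_[(proj(cam,lpts(p[0],p[1],yaw,P,p[2]))-uv).ravel()]
    r=least_squares(f,[.03,.05,0]);return r.x,np.round(r.fun,2)
E
python3 - <<'E'
from h import *
P=[[-.008,-.21,.016],[.008,-.21,.016],[-.008,.21,.016],[.008,.21,.016]]
for name,o,pts in(('s0',(235,190),[(57,440),(76,457),(613,38),(630,46)]),('s2',(240,175),[(27,512),(48,532),(587,113),(606,121)]),('s3',(240,175),[(60,487),(76,506),(609,107),(626,118)])):
    uv=[(o[0]+a/5-.4,o[1]+b/5-.4) for a,b in pts];print(name,*fit(uv,P))
E
```

```text
s0 [ 0.0228129   0.08851758 -0.00148864] [-0.08  0.14  0.51 -0.1  -0.73 -0.23  0.22  0.32]
s2 [ 0.02237909  0.08603371 -0.0026218 ] [ 0.47  0.47  0.64 -0.37 -0.93 -0.15 -0.38  0.39]
s3 [ 0.04026995  0.06101745 -0.00100011] [-0.2   0.4   1.   -0.29 -0.94  0.1  -0.01  0.02]
```

Request:
step_arm:
  series:
    - [[0,0,0],[-0.2,0,0],0.5]
    - [[0,0,0],[-0.4,0,0],0.5]
    - [[0,0,0],[-0.6,0,0],0.5]
    - [[0,0,0],[-0.8,0,0],0.5]
    - [[0,0,0],[-0.6,0,0],0.5]
    - [[0,0,0],[-0.1,0,0],0.5]
    - [[0,0,0],[0.2,0,0],0.5]
    - [[0,0,0],[0.2,0,0],0.5]
    - [[0,0,0],[0.2,0,0],0.5]
    - [[0,0,0],[0.2,0,0],0.5]
    - [[0,0,0],[0.2,0,0],0.5]
    - [[0,0,0],[0.2,0,0],0.5]
    - [[0,0,0],[0.2,0,0],0.5]

```text
time_s: 6.2
position: [0.5372, 0.1042, 0.2897]
ee_rot: [-1.571, 0.0, -1.51]
force: [0.2, 0.3, -1.0]
finger_gap: 0.0426
```

```bash
python3 - <<'E'
from h import *
im={c:robot.grab_frame(c) for c in ['scene']}
crop('scene',im['scene'],315,230,150,110,5,'pics/s4.png')
move([.5388,.0765,.289],-1.511)
E
```

```text
pics/s4.png origin 240 175 scale 5
t 6.25 pos [0.5372 0.1041 0.2897] yaw -1.5101 gap 0.0424 F [-0.57 -0.68  0.01]
rot deg [-0.    0.05 -0.  ] shift cm [ 2.76  0.07 -0.01]
```

View pics/s4.png

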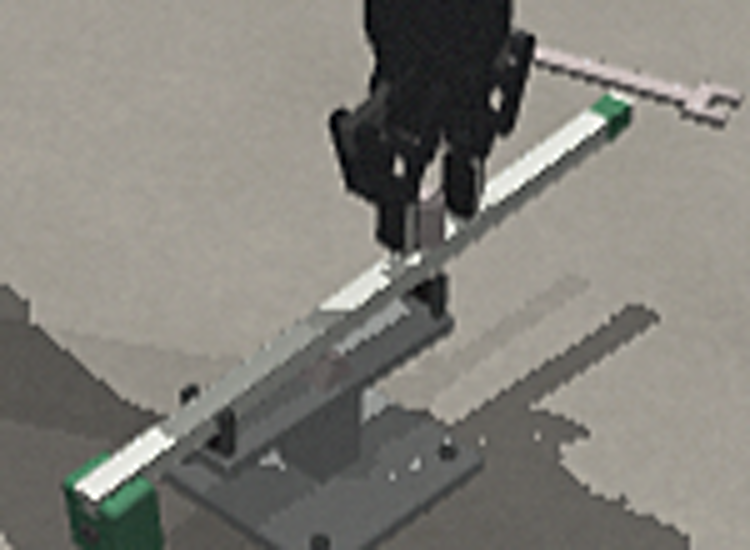

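Request:
step_arm:
  series:
    - [[0,0,0],[-0.5,0,0],0.5]
    - [[0,0,0],[-0.9,0,0],0.5]
    - [[0,0,0],[-1.1,0,0],0.5]
    - [[0,0,0],[-1.3,0,0],0.5]
    - [[0,0,0],[-1.45,0,0],0.5]
    - [[0,0,0],[-1.6,0,0],0.5]
    - [[0,0,0],[-1.3,0,0],0.5]
    - [[0,0,0],[-0.8,0,0],0.5]
    - [[0,0,0],[-0.6,0,0],0.5]
    - [[0,0,0],[-0.6,0,0],0.5]
    - [[0,0,0],[-0.6,0,0],0.5]
    - [[0,0,0],[-0.6,0,0],0.5]
    - [[0,0,0],[-0.6,0,0],0.5]
    - [[0,0,0],[-0.6,0,0],0.5]
    - [[0,0,0],[-0.6,0,0],0.5]

```text
time_s: 7.75
position: [0.5369, 0.1101, 0.2897]
ee_rot: [-1.571, 0.0, -1.51]
force: [0.6, -0.5, -0.1]
finger_gap: 0.0425
```

```bash
python3 - <<'E'
from h import *
im={c:robot.grab_frame(c) for c in ['scene']}
crop('scene',im['scene'],315,230,150,110,5,'pics/s5.png')
move([.5388,.0765,.289],-1.511)
P=[[-.008,-.21,.016],[.008,-.21,.016],[-.008,.21,.016],[.008,.21,.016]]
for name,o,pts in(('s4',(240,175),[(72,484),(90,503),(614,93),(634,103)]),):
    uv=[(o[0]+a/5-.4,o[1]+b/5-.4) for a,b in pts];print(name,*fit(uv,P))
E
```

```text
pics/s5.png origin 240 175 scale 5
t 7.8 pos [0.5369 0.1101 0.2897] yaw -1.51 gap 0.0427 F [ 0.41  0.48 -0.41]
rot deg [-0.    0.06 -0.  ] shift cm [ 3.37  0.07 -0.01]
s4 [ 0.04820906  0.0847165  -0.00151609] [-0.21  0.38  0.58 -0.34 -0.39 -0.02 -0.04  0.08]
```

View pics/s5.png

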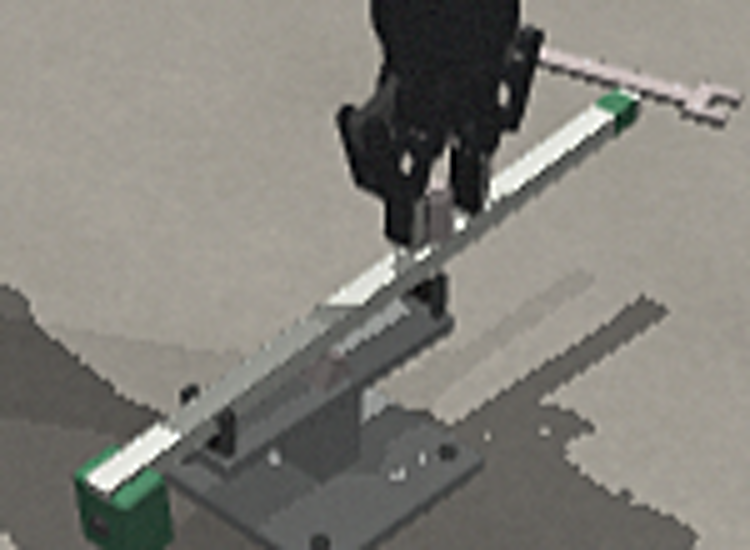

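Request:
step_arm:
  series:
    - [[0,0,0],[0,0,0],0.5]
    - [[0,0,0],[0,0,0],0.5]
    - [[0,0,0],[0,0,0],0.5]
    - [[0,0,0],[0,0,0],0.5]
    - [[0,0,0],[0,0,0],0.5]

```text
time_s: 8.3
position: [0.5369, 0.11, 0.2897]
ee_rot: [-1.571, -0.0, -1.51]
force: [-0.1, -0.1, 0.5]
finger_gap: 0.043
```

```bash
python3 - <<'E'
from h import *
im={c:robot.grab_frame(c) for c in ['scene']}
crop('scene',im['scene'],315,230,150,110,5,'pics/s6.png')
P=[[-.008,-.21,.016],[.008,-.21,.016],[-.008,.21,.016],[.008,.21,.016]]
for name,o,pts in(('s5',(240,175),[(84,475),(101,495),(620,90),(640,98)]),):
    uv=[(o[0]+a/5-.4,o[1]+b/5-.4) for a,b in pts];print(name,*fit(uv,P))
a=cv2.imread('pics/s5.png');b=cv2.imread('pics/s6.png');print(cv2.absdiff(a,b).max(2)[80:540,60:].max(), (cv2.absdiff(a,b).max(2)>25).sum())
E
```

```text
pics/s6.png origin 240 175 scale 5
s5 [ 0.0550868   0.0811002  -0.00159359] [-0.54  0.47  0.45 -0.48 -0.12 -0.25  0.22  0.24]
83 420
```

View pics/s6.png

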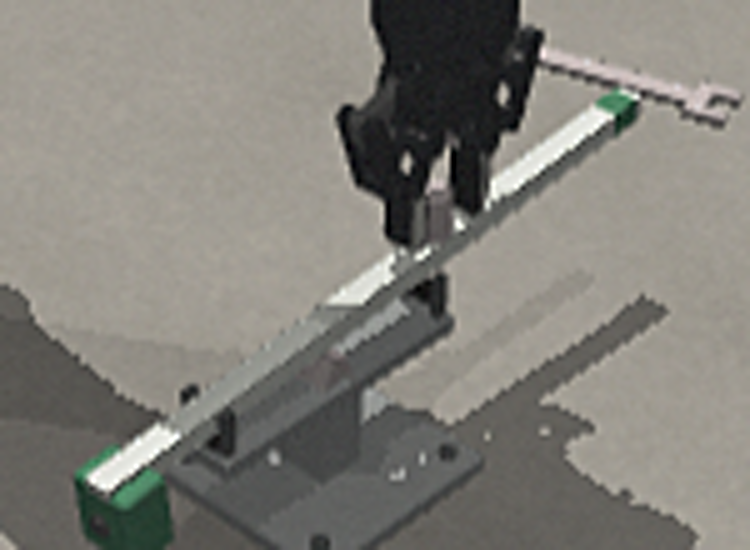

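Request:
step_arm:
  series:
    - [[0,0,0],[-0.5,0,0],0.5]
    - [[0,0,0],[-0.9,0,0],0.5]
    - [[0,0,0],[-1.1,0,0],0.5]
    - [[0,0,0],[-1.3,0,0],0.5]
    - [[0,0,0],[-1.5,0,0],0.5]
    - [[0,0,0],[-1.2,0,0],0.5]
    - [[0,0,0],[-0.7,0,0],0.5]
    - [[0,0,0],[-0.5,0,0],0.5]
    - [[0,0,0],[-0.5,0,0],0.5]
    - [[0,0,0],[-0.5,0,0],0.5]
    - [[0,0,0],[-0.5,0,0],0.5]
    - [[0,0,0],[-0.5,0,0],0.5]
    - [[0,0,0],[-0.5,0,0],0.5]
    - [[0,0,0],[-0.5,0,0],0.5]
    - [[0,0,0],[-0.5,0,0],0.5]
    - [[0,0,0],[-0.5,0,0],0.5]
    - [[0,0,0],[-0.5,0,0],0.5]

```text
time_s: 10.05
position: [0.5366, 0.115, 0.2897]
ee_rot: [-1.571, -0.0, -1.51]
force: [0.3, -0.8, 0.3]
finger_gap: 0.0425
```

```bash
python3 - <<'E'
from h import *
im={c:robot.grab_frame(c) for c in ['scene']}
crop('scene',im['scene'],315,230,150,110,5,'pics/s7.png')
E
```

```text
pics/s7.png origin 240 175 scale 5
```

View pics/s7.png

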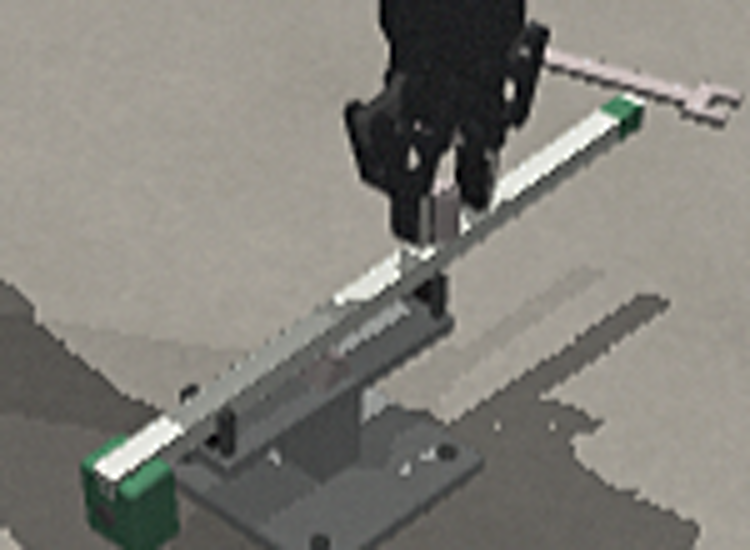

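```bash
python3 - <<'E'
from h import *
im={c:robot.grab_frame(c) for c in ['scene']}
crop('scene',im['scene'],315,230,150,110,5,'pics/s8.png')
P=[[-.008,-.21,.016],[.008,-.21,.016],[-.008,.21,.016],[.008,.21,.016]]
for name,o,pts in(('s7',(240,175),[(93,463),(110,482),(626,93),(644,103)]),):
    uv=[(o[0]+a/5-.4,o[1]+b/5-.4) for a,b in pts];print(name,*fit(uv,P))
a=cv2.imread('pics/s7.png');b=cv2.imread('pics/s8.png');print((cv2.absdiff(a,b).max(2)>25).sum())
for t in (0,.045,.09): print(t,(proj('scene',lpts(.060,t,.06,P,-.001))-[240,175]+.4)*5)
E
```

```text
pics/s8.png origin 240 175 scale 5
s7 [ 0.06103899  0.05705775 -0.00199646] [-0.68  0.35  0.32 -0.41 -0.15 -0.06  0.57  0.02]
234
0 [[ 89.40629028 452.91922821]
 [111.51863781 468.08670185]
 [624.82697513 115.26147886]
 [646.28466797 125.73521698]]
0.045 [[ 89.32028504 463.91064168]
 [111.35980022 479.10858923]
 [625.41922142  98.54922379]
 [647.00317696 108.98163263]]
0.09 [[ 89.70461121 474.56136454]
 [111.67159572 489.78463175]
 [625.43078658  82.08688229]
 [647.14337231  92.48114012]]
```

Request:
step_arm:
  series:
    - [[0,0,0],[0,0,0],0.5]
    - [[0,0,0],[0,0,0],0.5]
    - [[0,0,0],[0,0,0],0.5]
    - [[0,0,0],[0,0,0],0.5]
    - [[0,0,0],[0,0,0],0.5]
    - [[0,0,0],[0,0,0],0.5]
    - [[0,0,0],[0,0,0],0.5]
    - [[0,0,0],[0,0,0],0.5]

```text
time_s: 10.95
position: [0.5366, 0.115, 0.2897]
ee_rot: [-1.571, -0.0, -1.51]
force: [0.1, 0.3, 1.1]
finger_gap: 0.0423
```

```bash
python3 - <<'E'
from h import *
im={c:robot.grab_frame(c) for c in ['scene']}
crop('scene',im['scene'],315,230,150,110,5,'pics/s9.png')
a=cv2.imread('pics/s7.png');b=cv2.imread('pics/s9.png');print((cv2.absdiff(a,b).max(2)>25).sum())
E
```

```text
pics/s9.png origin 240 175 scale 5
2693
```

View pics/s9.png

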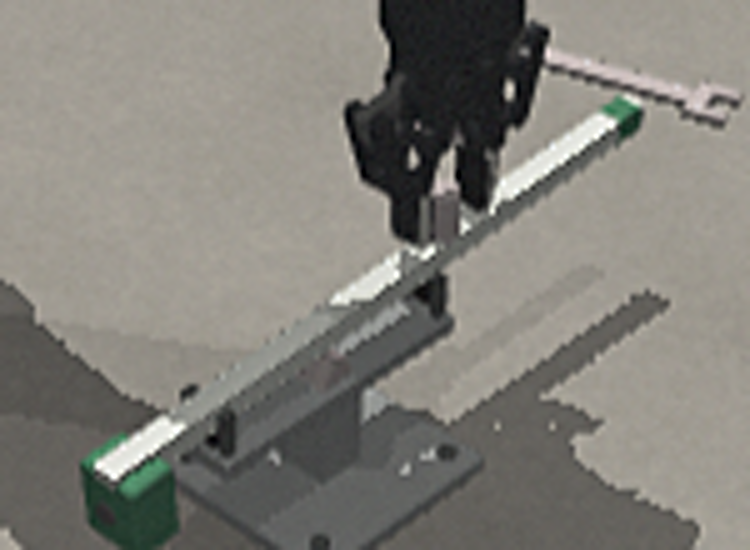

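Request:
step_arm:
  series:
    - [[0,0,0],[-0.5,0,0],0.5]
    - [[0,0,0],[-0.9,0,0],0.5]
    - [[0,0,0],[-1.1,0,0],0.5]
    - [[0,0,0],[-1.25,0,0],0.5]
    - [[0,0,0],[-1.4,0,0],0.5]
    - [[0,0,0],[-1.1,0,0],0.5]
    - [[0,0,0],[-0.6,0,0],0.5]
    - [[0,0,0],[-0.4,0,0],0.5]
    - [[0,0,0],[-0.4,0,0],0.5]
    - [[0,0,0],[-0.4,0,0],0.5]
    - [[0,0,0],[-0.4,0,0],0.5]
    - [[0,0,0],[-0.4,0,0],0.5]

```text
time_s: 12.2
position: [0.5363, 0.1192, 0.2897]
ee_rot: [-1.571, 0.0, -1.51]
force: [-0.2, -0.4, -0.3]
finger_gap: 0.0425
```

```bash
python3 - <<'E'
from h import *
im={c:robot.grab_frame(c) for c in ['scene']}
crop('scene',im['scene'],315,230,150,110,5,'pics/s10.png')
E
```

```text
pics/s10.png origin 240 175 scale 5
```

Request:
step_arm:
  series:
    - [[0,0,0],[0,0,0],0.5]
    - [[0,0,0],[0,0,0],0.5]
    - [[0,0,0],[0,0,0],0.5]
    - [[0,0,0],[0,0,0],0.5]
    - [[0,0,0],[0,0,0],0.5]
    - [[0,0,0],[0,0,0],0.5]
    - [[0,0,0],[0,0,0],0.5]
    - [[0,0,0],[0,0,0],0.5]

```text
time_s: 13.05
position: [0.5363, 0.119, 0.2897]
ee_rot: [-1.571, -0.0, -1.51]
force: [-0.4, 0.1, -0.8]
finger_gap: 0.0425
```

```bash
python3 - <<'E'
from h import *
im={c:robot.grab_frame(c) for c in ['scene']}
crop('scene',im['scene'],315,230,150,110,5,'pics/s11.png')
E
```

```text
pics/s11.png origin 240 175 scale 5
```

View pics/s10.png

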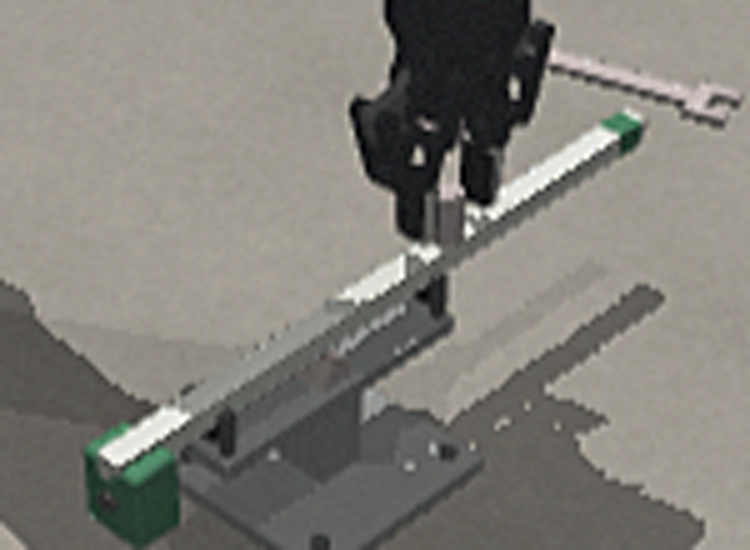

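View pics/s11.png

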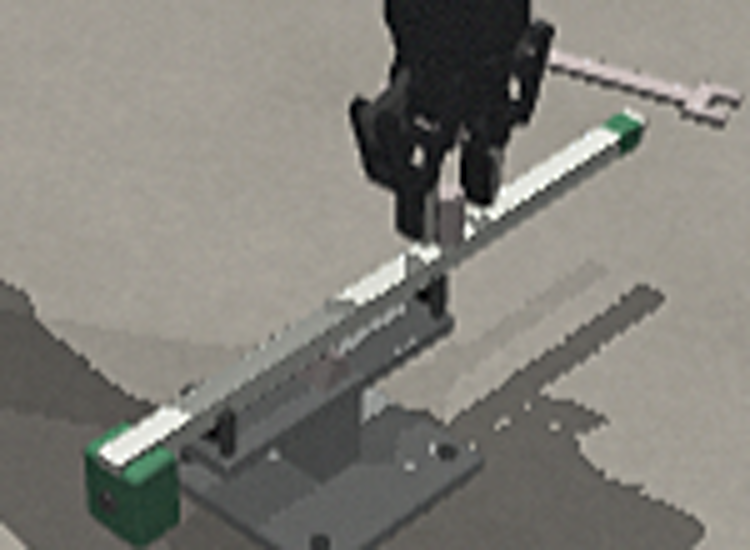

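```bash
python3 - <<'E'
from h import *
P=[[-.008,-.21,.016],[.008,-.21,.016],[-.008,.21,.016],[.008,.21,.016]]
for name,o,pts in(('s9',(240,175),[(93,465),(110,484),(626,91),(644,101)]),('s10',(240,175),[(97,450),(114,469),(628,107),(646,119)]),):
    uv=[(o[0]+a/5-.4,o[1]+b/5-.4) for a,b in pts];print(name,*fit(uv,P))
a=cv2.imread('pics/s10.png');b=cv2.imread('pics/s11.png');print((cv2.absdiff(a,b).max(2)>25).sum())
E
```

```text
s9 [ 0.06078191  0.0634326  -0.00177256] [-0.69  0.35  0.31 -0.41 -0.14 -0.06  0.58  0.02]
s10 [ 0.06345235  0.01237936 -0.00188822] [-0.71  0.34  0.3  -0.43 -0.1   0.14  0.59 -0.17]
1449
```

Request:
step_arm:
  series:
    - [[0,0,0],[0,0,0],0.5]
    - [[0,0,0],[0,0,0],0.5]
    - [[0,0,0],[0,0,0],0.5]
    - [[0,0,0],[0,0,0],0.5]
    - [[0,0,0],[0,0,0],0.5]
    - [[0,0,0],[0,0,0],0.5]
    - [[0,0,0],[0,0,0],0.5]
    - [[0,0,0],[0,0,0],0.5]
    - [[0,0,0],[0,0,0],0.5]
    - [[0,0,0],[0,0,0],0.5]

```text
time_s: 14.1
position: [0.5363, 0.119, 0.2897]
ee_rot: [-1.571, -0.0, -1.51]
force: [-0.4, -0.4, -0.2]
finger_gap: 0.0426
```

```bash
cat >> h.py <<'E'
def shift(na,nb):
    a=cv2.imread(na,0);b=cv2.imread(nb,0);out=[]
    for x0,x1,y0,y1 in((600,655,75,160),(70,190,410,545)):
        t=a[y0:y1,x0:x1].astype(np.float32);q=b[y0:y1,x0:x1].astype(np.float32)
        w=np.eye(2,3,dtype=np.float32)
        try: cc,w=cv2.findTransformECC(t,q,w,cv2.MOTION_TRANSLATION,(3,200,1e-5));out.append((np.round(w[:,2]/5,2),round(cc,3)))
        except Exception as e: out.append('x')
    return out
E
python3 - <<'E'
from h import *
im={c:robot.grab_frame(c) for c in ['scene']}
crop('scene',im['scene'],315,230,150,110,5,'pics/s12.png')
for a,b in((9,11),(10,11),(11,12),(10,12)):print(a,b,shift(f'pics/s{a}.png',f'pics/s{b}.png'))
E
```

```text
pics/s12.png origin 240 175 scale 5
9 11 [(array([1.97, 1.1 ], dtype=float32), 0.47), (array([ 0.8 , -2.38], dtype=float32), 0.974)]
10 11 [(array([0.07, 0.02], dtype=float32), 0.98), (array([-0.01, -0.06], dtype=float32), 0.994)]
11 12 [(array([0., 0.], dtype=float32), 0.999), (array([0.  , 0.01], dtype=float32), 0.998)]
10 12 [(array([0.07, 0.02], dtype=float32), 0.981), (array([-0.01, -0.05], dtype=float32), 0.997)]
```

View pics/s12.png

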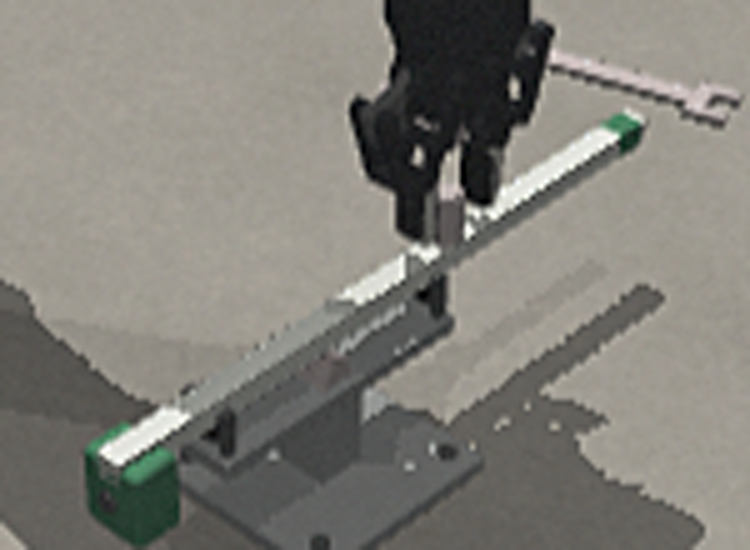

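Request:
step_arm:
  series:
    - [[0,0,0],[-0.5,0,0],0.5]
    - [[0,0,0],[-0.9,0,0],0.5]
    - [[0,0,0],[-1.05,0,0],0.5]
    - [[0,0,0],[-1.15,0,0],0.5]
    - [[0,0,0],[-1.15,0,0],0.5]
    - [[0,0,0],[-0.8,0,0],0.5]
    - [[0,0,0],[-0.3,0,0],0.5]
    - [[0,0,0],[-0.1,0,0],0.5]
    - [[0,0,0],[-0.1,0,0],0.5]
    - [[0,0,0],[-0.1,0,0],0.5]
    - [[0,0,0],[-0.1,0,0],0.5]
    - [[0,0,0],[-0.1,0,0],0.5]
    - [[0,0,0],[-0.1,0,0],0.5]
    - [[0,0,0],[-0.1,0,0],0.5]
    - [[0,0,0],[-0.1,0,0],0.5]
    - [[0,0,0],[-0.1,0,0],0.5]

```text
time_s: 15.75
position: [0.5363, 0.12, 0.2897]
ee_rot: [-1.571, -0.0, -1.51]
force: [0.3, -0.3, -0.2]
finger_gap: 0.0427
```

```bash
python3 - <<'E'
from h import *
im={c:robot.grab_frame(c) for c in ['scene']}
crop('scene',im['scene'],315,230,150,110,5,'pics/s13.png')
print(shift('pics/s12.png','pics/s13.png'))
E
```

```text
pics/s13.png origin 240 175 scale 5
[(array([-0.01, -0.01], dtype=float32), 0.998), (array([ 0.01, -0.  ], dtype=float32), 0.999)]
```

View pics/s13.png

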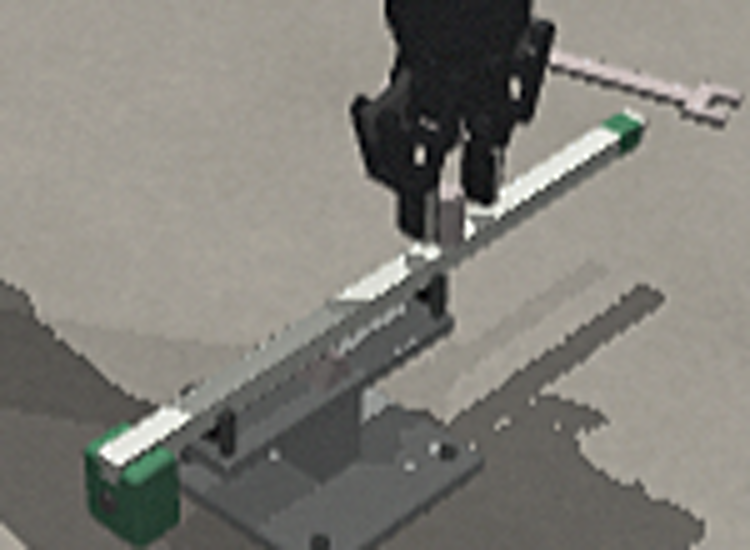

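Request:
step_arm:
  series:
    - [[0,0,0],[-0.5,0,0],0.5]
    - [[0,0,0],[-0.9,0,0],0.5]
    - [[0,0,0],[-1.15,0,0],0.5]
    - [[0,0,0],[-1.3,0,0],0.5]
    - [[0,0,0],[-1.35,0,0],0.5]
    - [[0,0,0],[-0.8,0,0],0.5]
    - [[0,0,0],[-0.4,0,0],0.5]
    - [[0,0,0],[-0.4,0,0],0.5]
    - [[0,0,0],[-0.4,0,0],0.5]
    - [[0,0,0],[-0.4,0,0],0.5]
    - [[0,0,0],[-0.4,0,0],0.5]
    - [[0,0,0],[-0.4,0,0],0.5]

```text
time_s: 17.0
position: [0.536, 0.1242, 0.2897]
ee_rot: [-1.571, 0.0, -1.51]
force: [-0.0, 0.0, 1.2]
finger_gap: 0.0426
```

```bash
python3 - <<'E'
from h import *
im={c:robot.grab_frame(c) for c in ['scene']}
crop('scene',im['scene'],315,230,150,110,5,'pics/s14.png')
print(shift('pics/s12.png','pics/s14.png'))
E
```

```text
pics/s14.png origin 240 175 scale 5
[(array([0.39, 0.17], dtype=float32), 0.974), (array([ 0.83, -0.87], dtype=float32), 0.991)]
```

View pics/s14.png

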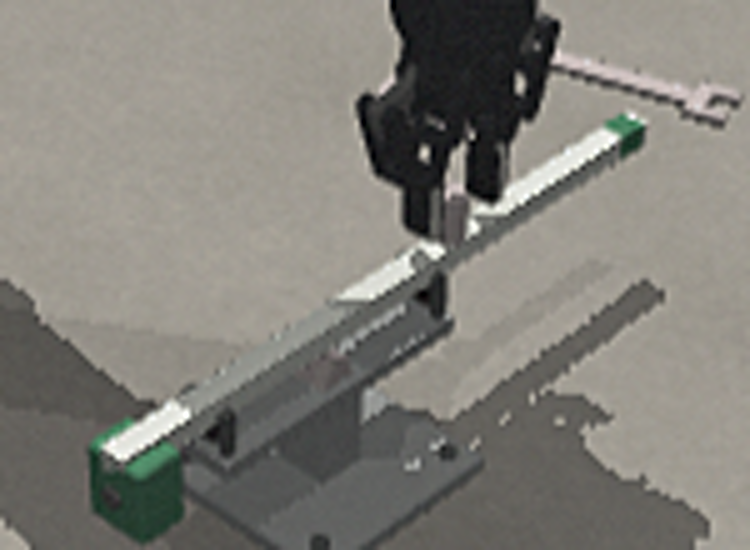

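Request:
step_arm:
  series:
    - [[0,0,0],[0,0,0],0.5]
    - [[0,0,0],[0,0,0],0.5]
    - [[0,0,0],[0,0,0],0.5]
    - [[0,0,0],[0,0,0],0.5]
    - [[0,0,0],[0,0,0],0.5]
    - [[0,0,0],[0,0,0],0.5]
    - [[0,0,0],[0,0,0],0.5]
    - [[0,0,0],[0,0,0],0.5]
    - [[0,0,0],[0,0,0],0.5]
    - [[0,0,0],[0,0,0],0.5]

```text
time_s: 18.05
position: [0.536, 0.124, 0.2897]
ee_rot: [-1.571, 0.0, -1.51]
force: [-0.8, 0.3, -0.8]
finger_gap: 0.0428
```

```bash
python3 - <<'E'
from h import *
im={c:robot.grab_frame(c) for c in ['scene']}
crop('scene',im['scene'],315,230,150,110,5,'pics/s15.png')
print(shift('pics/s12.png','pics/s15.png'),shift('pics/s14.png','pics/s15.png'))
P=[[-.008,-.21,.016],[.008,-.21,.016],[-.008,.21,.016],[.008,.21,.016]]
for nm in('s12','s15'):
    a=cv2.imread(f'pics/{nm}.png')
    w=np.hstack([cv2.resize(a[420:520,70:200],None,fx=3,fy=3),cv2.resize(a[80:180,560:690],None,fx=3,fy=3)]);cv2.imwrite(f'pics/{nm}e.png',w)
E
```

```text
pics/s15.png origin 240 175 scale 5
[(array([0.39, 0.15], dtype=float32), 0.975), (array([ 0.84, -0.87], dtype=float32), 0.991)] [(array([-0.01, -0.02], dtype=float32), 0.997), (array([0.01, 0.  ], dtype=float32), 0.999)]
```

View pics/s15e.png

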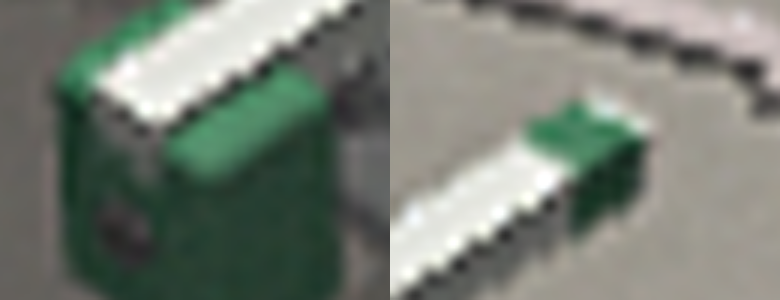

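```bash
python3 - <<'E'
from h import *
P=[[-.008,-.21,.016],[.008,-.21,.016],[-.008,.21,.016],[.008,.21,.016]]
uv=np.array([(240+a/5-.4,175+b/5-.4) for a,b in [(102.3,448.3),(123.3,464.3),(626.7,110.7),(648.3,123.3)]])
print(fit(uv,P))
uv12=uv-np.array([[.84,-.87],[.84,-.87],[.39,.15],[.39,.15]]);print(fit(uv12,P))
def f(p): return np.r_[(proj('scene',lpts(p[0],p[1],p[3],P,p[2]))-uv).ravel()]
r=least_squares(f,[.06,0,0,.06]);print(r.x,np.round(r.fun,2))
E
```

```text
(array([ 0.06550723,  0.00048888, -0.0007151 ]), array([-0.81, -0.07, -0.58, -0.25,  0.86,  0.18,  0.83, -0.25]))
(array([ 0.06286608,  0.00749231, -0.00053064]), array([-0.74, -0.05, -0.51, -0.22,  0.77,  0.18,  0.75, -0.25]))
[ 0.06556551 -0.00522992 -0.00021258  0.07290947] [-0.16  0.11  0.14 -0.11  0.01  0.23  0.01 -0.23]
```

View pics/s15.png

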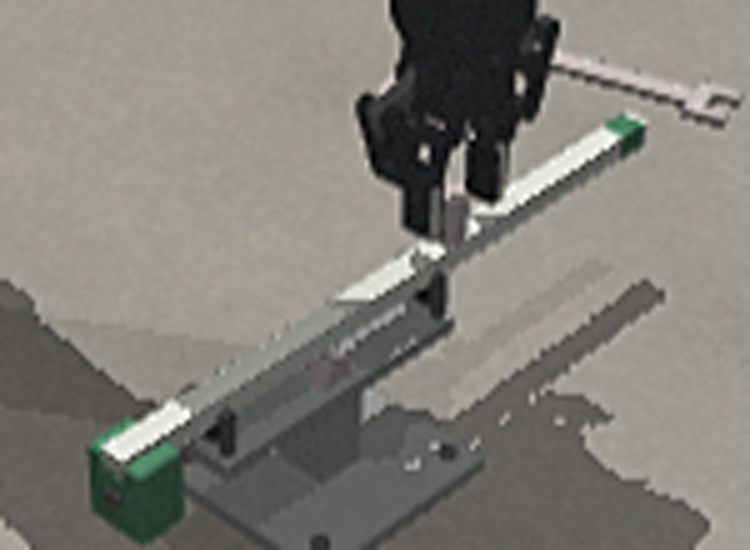

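Request:
step_arm:
  series:
    - [[0,0,0],[0,-1,0],0.5]
    - [[0,0,0],[0,-3,0],0.5]
    - [[0,0,0],[0,-6,0],0.5]
    - [[0,0,0],[0,-9,0],0.5]
    - [[0,0,0],[0,-9,0],0.5]

```text
time_s: 18.6
position: [0.5373, 0.1247, 0.3847]
ee_rot: [-1.563, 0.002, -1.51]
force: [-1.3, -0.2, -0.1]
finger_gap: 0.0426
```

```bash
cat > clipfit.py <<'E'
from h import *
from scipy.optimize import minimize
def box(x0,x1,y0,y1,z0,z1): return np.array([[x,y,z] for x in(x0,x1) for y in(y0,y1) for z in(z0,z1)])/1000.
B=[box(-15,15,-10,10,12,17),box(-15,-11,-10,10,0,12),box(11,15,-10,10,0,12),box(-6,6,-9,9,17,43)]
K=8
def sil(c,x,y,yaw,u0,v0,w,h,z=0):
    m=np.zeros((h*K,w*K),np.uint8);R=Rn.from_euler('z',yaw)
    for b in B:
        p=proj(c,R.apply(b)+[x,y,z]); p=(p-[u0,v0]+.5)*K
        cv2.fillConvexPoly(m,cv2.convexHull(p.astype(np.float32)).astype(np.int32),1)
    return cv2.resize(m.astype(np.float32),(w,h),interpolation=cv2.INTER_AREA)
def seg(img):
    hsv=cv2.cvtColor(img,cv2.COLOR_BGR2HSV);return ((hsv[...,0]<=14)&(hsv[...,1]>130)&(hsv[...,2]>40)).astype(np.float32)
def fitclip(ims,win,g,z=0):
    M={c:seg(ims[c])[win[c][1]:win[c][1]+win[c][3],win[c][0]:win[c][0]+win[c][2]] for c in ims}
    f=lambda p:sum(((sil(c,p[0]/1000,p[1]/1000,p[2]/30,*win[c],z=z)-M[c])**2).sum() for c in ims)
    best=None
    for a in np.arange(0,np.pi,np.pi/12):
        r=minimize(f,[g[0]*1000,g[1]*1000,a*30],method='Nelder-Mead',options=dict(initial_simplex=[[g[0]*1000,g[1]*1000,a*30],[g[0]*1000+5,g[1]*1000,a*30],[g[0]*1000,g[1]*1000+5,a*30],[g[0]*1000,g[1]*1000,a*30+4]]))
        if best is None or r.fun<best.fun: best=r
    return best.x*[.001,.001,1/30],best.fun,{c:M[c].sum() for c in M}
E
python3 - <<'E'
from clipfit import *
ims={c:cv2.imread(f'pics/{c}0.png') for c in I}
win={'scene':(183,294,34,36),'top':(452,264,32,34)}
g=atz('top',(468,281),.02);print(g)
x,fv,n=fitclip(ims,win,g);print(x,fv,n)
for c in I: print(c,fitclip({c:ims[c]},win,g)[:2])
s=robot.grab_frame('scene');crop('scene',s,315,230,150,110,5,'pics/s16.png');print(shift('pics/s15.png','pics/s16.png'))
move([x[0],x[1],.30],0)
E
```

```text
[ 0.49640132 -0.28718788  0.02      ]
[ 0.49650158 -0.28505516  0.27987824] 38.128662109375 {'scene': np.float32(167.0), 'top': np.float32(150.0)}
scene (array([ 0.49647275, -0.28318937,  3.42286619]), np.float64(10.996826171875))
top (array([ 0.49654877, -0.28646487,  0.24074373]), np.float64(8.701171875))
pics/s16.png origin 240 175 scale 5
[(array([-0., -0.], dtype=float32), 1.0), (array([ 0.01, -0.01], dtype=float32), 0.998)]
t 18.65 pos [0.5367 0.1243 0.3826] yaw -1.5103 gap 0.0427 F [ 0.03  0.51 -0.48]
rot deg [ -0.28 -86.53   0.18] shift cm [40.63  8.18 -6.53]
```

```bash
python3 - <<'E'
from h import *
print(np.round(robot.observe()['joint_pos'],3))
move([.4965,-.285,.30],.26-np.pi)
for p in((441,300),(494,261),(454,239),(500,293)):print(atz('top',p,.02))
E
```

```text
[-0.081  0.316 -0.317  1.863  0.118  0.976 -1.959]
t 18.65 pos [0.5367 0.1243 0.3826] yaw -1.5103 gap 0.0427 F [ 0.03  0.51 -0.48]
rot deg [-0.21 78.57 -0.25] shift cm [40.62  8.18 -6.53]
[ 0.45412528 -0.22681699  0.02      ]
[ 0.54120744 -0.34587783  0.02      ]
[ 0.58954407 -0.25824301  0.02      ]
[ 0.47069047 -0.35698461  0.02      ]
```

Request:
step_arm:
  series:
    - [[0,-7,0],[2,0,0],0.5]
    - [[0,-14,0],[5,0,-0.5],0.5]
    - [[0,-21,0],[9,0,-1.2],0.5]
    - [[0,-28,0],[13,0,-2],0.5]
    - [[0,-35,0],[17,0.5,-3],0.5]
    - [[0,-42,0],[21,1,-3.6],0.5]
    - [[0,-49,0],[25,2,-4.3],0.5]
    - [[0,-56,0],[29,3,-4.9],0.5]
    - [[0,-63,0],[33,4.5,-5.5],0.5]
    - [[0,-70,0],[36,6,-6],0.5]
    - [[0,-77,0],[38.5,7,-6.3],0.5]
    - [[0,-84,0],[40,8,-6.5],0.5]
    - [[0,-91,0],[40.6,8.2,-6.5],0.5]
    - [[0,-97,0],[40.6,8.2,-6.5],0.5]
    - [[0,-101.4,0],[40.6,8.2,-6.5],0.5]
    - [[0,-101.4,0],[40.6,8.2,-6.5],0.5]
    - [[0,-101.4,0],[40.6,8.2,-6.5],0.5]

```text
time_s: 20.35
position: [0.4955, -0.2851, 0.2973]
ee_rot: [-1.57, 0.001, 0.258]
force: [-0.1, 0.3, 0.5]
finger_gap: 0.0426
```

```bash
python3 - <<'E'
from h import *
im=robot.grab_frame('scene')
crop('scene',im,205,290,120,110,5,'pics/s17.png')
crop('scene',im,315,230,150,110,5,'pics/s17b.png');print(shift('pics/s16.png','pics/s17b.png'))
cv2.imwrite('pics/t17.png',robot.grab_frame('top'))
move([.4965,-.285,.194],.265)
print(robot.observe()['joint_pos'])
E
```

```text
pics/s17.png origin 145 235 scale 5
pics/s17b.png origin 240 175 scale 5
[(array([-0., -0.], dtype=float32), 1.0), (array([ 0.1 , -0.18], dtype=float32), 0.879)]
t 20.45 pos [ 0.4957 -0.2851  0.2975] yaw 0.2582 gap 0.0424 F [-0.47  0.46 -0.59]
rot deg [-0.01 -0.39 -0.02] shift cm [ 0.09 10.35 -0.02]
[ 0.76969359  0.47466053 -0.45802077  1.87732836  0.2720103   0.85141825
  0.43278494]
```

View pics/s17.png

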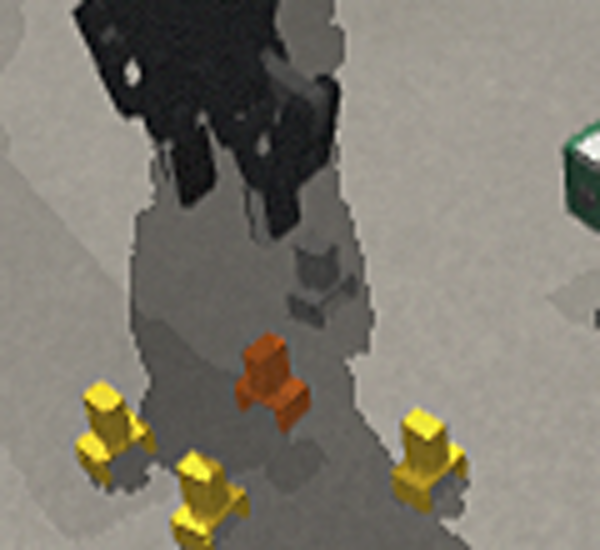

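View pics/s17b.png

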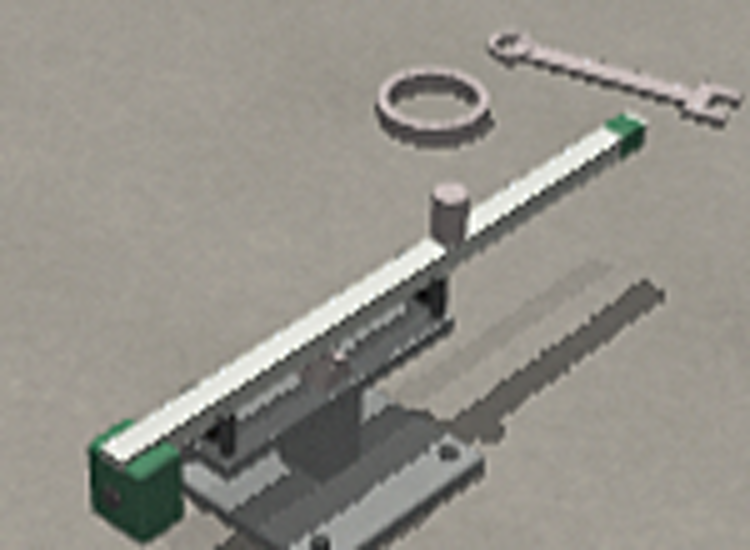

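View pics/t17.png

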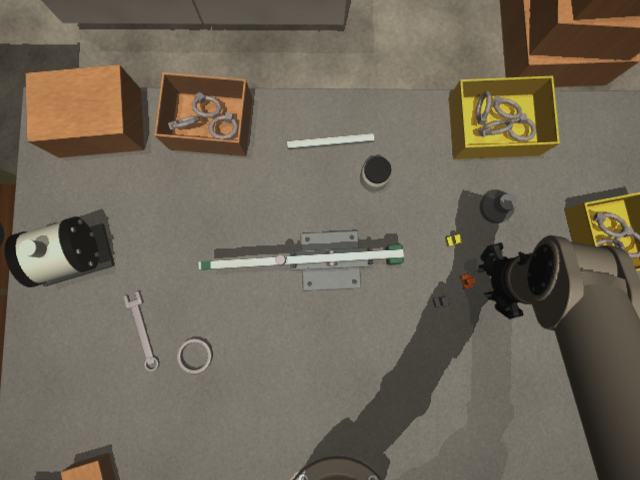

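```bash
python3 - <<'E'
from h import *
R=Rn.from_euler('z',.258)
for s in(-1,1):
  p=R.apply([s*.0213,0,0])+[.4957,-.2851,.1275]
  print((proj('scene',p)-[145,235]+.4)*5)
im=cv2.imread('pics/t17.png').astype(int)
m=im.min(2)
pts=[]
for u in range(230,385,3):
    if 272<u<290: continue
    col=m[244:274,u]; w=np.clip(col-155,0,None)
    if w.sum()>0: pts.append((u,244+(w*np.arange(30)).sum()/w.sum()))
pts=np.array(pts);k=np.polyfit(pts[:,0],pts[:,1],1);print(k,np.abs(np.polyval(k,pts[:,0])-pts[:,1]).max())
a=atz('top',(240,np.polyval(k,240)),.106);b=atz('top',(380,np.polyval(k,380)),.106)
print(a,b,'yaw',np.arctan2(-(a-b)[0],(a-b)[1]),'x at edge y',a[0]+(b-a)[0]*(.0178-a[1])/(b-a)[1])
E
```

```text
[[199.58302963 199.59326046]]
[[269.22922477 233.76781852]]
[-6.07524921e-02  2.77212219e+02] 0.6447595070055172
[0.52745907 0.20407863 0.106     ] [ 0.54745476 -0.08118177  0.106     ] yaw 0.06998180744982249 x at edge y 0.5405165093647827
```

Request:
step_arm:
  series:
    - [[0,-0.4,0],[0.1,3,0],0.5]
    - [[0,-0.4,0],[0.1,6,0],0.5]
    - [[0,-0.4,0],[0.1,8,0],0.5]
    - [[0,-0.4,0],[0.1,9.5,0],0.5]
    - [[0,-0.4,0],[0.1,10.3,0],0.5]
    - [[0,-0.4,0],[0.1,10.3,0],0.5]

```text
time_s: 21.05
position: [0.4966, -0.2847, 0.194]
ee_rot: [-1.57, 0.001, 0.267]
force: [0.4, 0.1, 0.1]
finger_gap: 0.0426
```

```bash
python3 - <<'E'
from h import *
im=robot.grab_frame('scene')
crop('scene',im,205,290,100,100,6,'pics/s18.png')
move([.4965,-.285,.194],.265)
E
```

```text
pics/s18.png origin 155 240 scale 6
t 21.1 pos [ 0.497  -0.2849  0.1949] yaw 0.2665 gap 0.0426 F [0.33 0.38 0.92]
rot deg [0.   0.09 0.  ] shift cm [-0.05  0.09  0.  ]
```

View pics/s18.png

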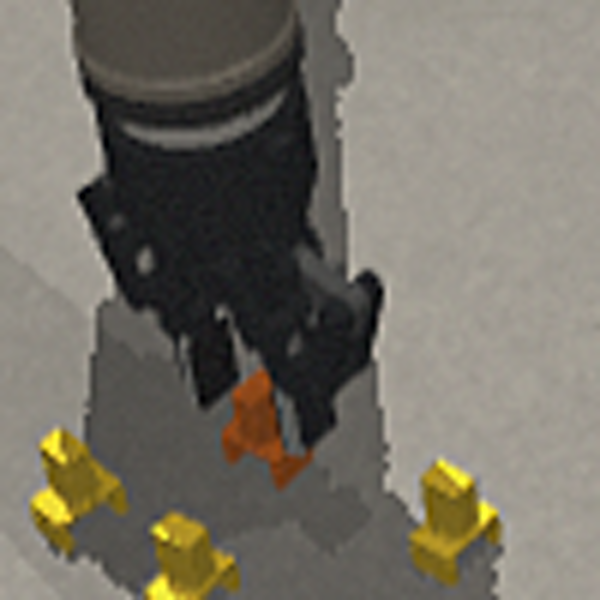

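Request:
step_arm:
  series:
    - [[0,0,0],[0,0,0],0.7]
    - [[0,0,0],[0,0,0],0.85]
    - [[0,0,0],[0,0,0],1]
    - [[0,0,0],[0,0,0],1]
    - [[0,0,0],[0,0,0],1]
    - [[0,0,0],[0,0,0],1]
    - [[0,0,0],[0,-2,0],1]
    - [[0,0,0],[0,-5,0],1]
    - [[0,0,0],[0,-8,0],1]
    - [[0,0,0],[0,-11,0],1]
    - [[0,0,0],[0,-12,0],1]
    - [[0,0,0],[0,-12,0],1]
  newtons: 25

```text
time_s: 22.3
position: [0.4971, -0.2851, 0.3161]
ee_rot: [-1.573, -0.002, 0.266]
force: [-0.2, 0.4, -0.6]
finger_gap: 0.0113
```

```bash
python3 - <<'E'
from h import *
im=robot.grab_frame('scene')
crop('scene',im,205,260,100,100,6,'pics/s19.png')
move([.5405,.0178,.33],.07)
E
```

```text
pics/s19.png origin 155 210 scale 6
t 22.35 pos [ 0.4965 -0.285   0.3146] yaw 0.2663 gap 0.0115 F [-0.61  0.32 -1.13]
rot deg [3.000e-02 1.125e+01 1.000e-02] shift cm [12.21 -1.56 28.05]
```

View pics/s19.png

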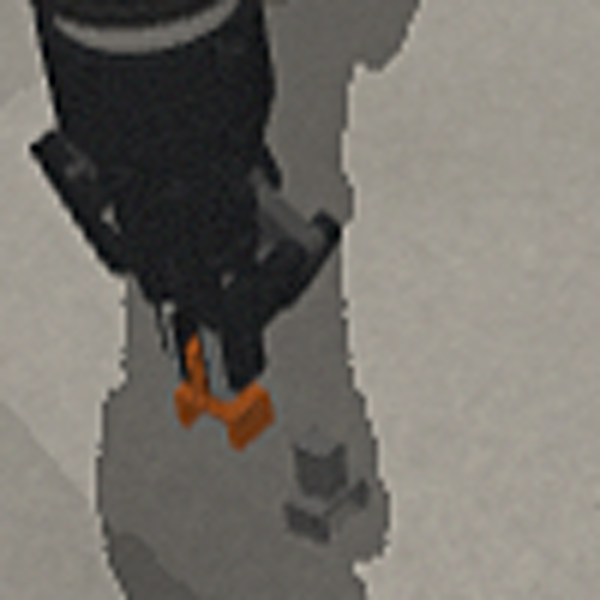

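Request:
step_arm:
  series:
    - [[0,0.5,0],[1,-1,2],1]
    - [[0,2,0],[2.5,-2,5],1]
    - [[0,3,0],[4,-2,9],1]
    - [[0,5,0],[5.5,-2,13],1]
    - [[0,7,0],[7.2,-2,17],1]
    - [[0,9,0],[9,-2,21],1]
    - [[0,10,0],[10.5,-2,24.5],1]
    - [[0,11.2,0],[11.6,-1.8,27],1]
    - [[0,11.2,0],[12.2,-1.6,28],1]
    - [[0,11.2,0],[12.2,-1.6,28],1]
    - [[0,11.2,0],[12.2,-1.6,28],1]
    - [[0,11.2,0],[12.2,-1.6,28],1]

```text
time_s: 23.55
position: [0.5405, 0.0151, 0.3302]
ee_rot: [-1.572, 0.001, 0.068]
force: [0.8, -0.5, 0.1]
finger_gap: 0.0113
```

```bash
python3 - <<'E'
from clipfit import *
im=robot.grab_frame('scene')
crop('scene',im,305,235,100,80,7,'pics/s20.png')
t=robot.grab_frame('top');crop('top',t,330,255,100,80,6,'pics/t20.png')
move([.5405,.0178,.33],.07)
s=robot.observe();p=s['position']
R=Rn.from_euler('z',s['ee_rot'][2]);f=np.array([p[0],p[1],p[2]-.1945])
for q in([[-.015,-.01,0],[-.015,-.01,.017],[.015,-.01,0],[.015,-.01,.017],[.015,.01,0],[.015,.01,.017],[0,-.009,.043]]):
  print(q,np.round((proj('scene',R.apply(q)+f)[0]-[255,195]+.4)*7,0))
E
```

```text
pics/s20.png origin 255 195 scale 7
pics/t20.png origin 280 215 scale 6
t 23.65 pos [0.5406 0.0156 0.3306] yaw 0.0685 gap 0.0114 F [ 0.91 -0.04 -0.5 ]
rot deg [ 0.04 -0.08 -0.02] shift cm [0.01 0.06 0.22]
[-0.015, -0.01, 0] [283. 245.]
[-0.015, -0.01, 0.017] [282. 208.]
[0.015, -0.01, 0] [342. 279.]
[0.015, -0.01, 0.017] [342. 242.]
[0.015, 0.01, 0] [379. 255.]
[0.015, 0.01, 0.017] [380. 218.]
[0, -0.009, 0.043] [314. 165.]
```

View pics/s20.png

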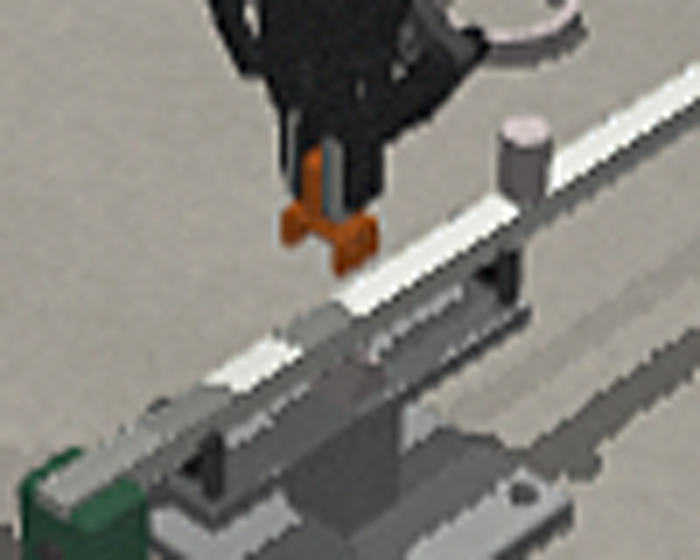

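View pics/t20.png

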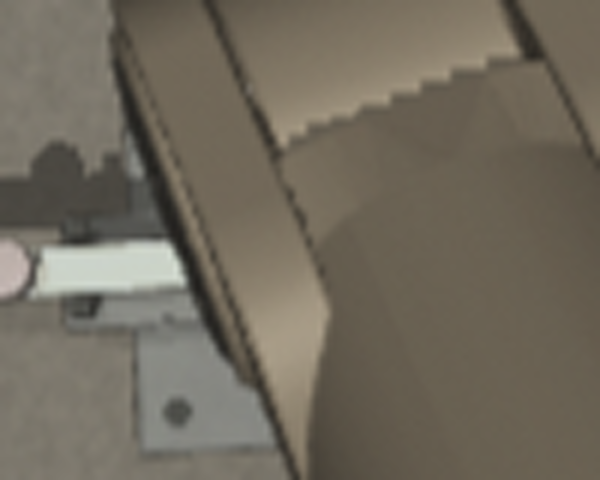

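Request:
step_arm:
  series:
    - [[0,0,0],[0.05,0.5,0.2],1]
    - [[0,0,0],[0.05,1.2,0.2],1]
    - [[0,0,0],[0.05,2,0.2],1]
    - [[0,0,0],[0.05,2.5,0.2],1]
    - [[0,0,0],[0.05,2.7,0.2],1]
    - [[0,0,0],[0.05,2.7,0.2],1]
    - [[0,0,0],[0.05,2.7,0.2],1]

```text
time_s: 24.35
position: [0.5411, 0.0194, 0.3038]
ee_rot: [-1.571, -0.0, 0.071]
force: [0.2, 0.8, 0.2]
finger_gap: 0.0113
```

```bash
python3 - <<'E'
from clipfit import *
im=robot.grab_frame('scene')
crop('scene',im,308,240,70,60,10,'pics/s21.png')
move([.541,.0178,.2895],.07)
E
```

```text
pics/s21.png origin 273 210 scale 10
t 24.4 pos [0.5412 0.0194 0.3039] yaw 0.0712 gap 0.0113 F [ 0.31  0.02 -0.67]
rot deg [0.   0.07 0.03] shift cm [-0.03  1.44 -0.16]
```

View pics/s21.png

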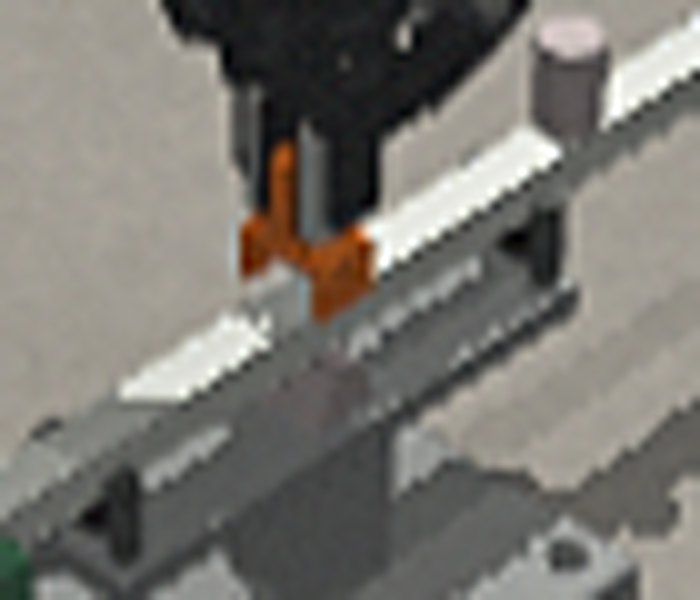

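Request:
step_arm:
  series:
    - [[0,0,0],[-0.03,0.1,-0.15],1]
    - [[0,0,0],[-0.03,0.3,-0.15],1]
    - [[0,0,0],[-0.03,0.5,-0.15],1]
    - [[0,0,0],[-0.03,0.7,-0.15],1]
    - [[0,0,0],[-0.03,0.9,-0.15],1]
    - [[0,0,0],[-0.03,1.1,-0.15],1]
    - [[0,0,0],[-0.03,1.25,-0.15],1]
    - [[0,0,0],[-0.03,1.4,-0.15],1]
    - [[0,0,0],[-0.03,1.4,-0.15],1]
    - [[0,0,0],[-0.03,1.4,-0.15],1]

```text
time_s: 25.4
position: [0.5409, 0.0179, 0.2897]
ee_rot: [-1.571, -0.0, 0.071]
force: [1.0, 0.1, 0.0]
finger_gap: 0.0114
```

```bash
python3 - <<'E'
from clipfit import *
im=robot.grab_frame('scene')
crop('scene',im,308,240,70,60,10,'pics/s22.png')
crop('scene',im,315,230,150,110,5,'pics/s22b.png');print(shift('pics/s16.png','pics/s22b.png'))
move([.541,.0178,.2885],.07)
E
```

```text
pics/s22.png origin 273 210 scale 10
pics/s22b.png origin 240 175 scale 5
[(array([-0.06, -0.11], dtype=float32), 0.973), (array([-0.06,  0.23], dtype=float32), 0.667)]
t 25.45 pos [0.5409 0.0179 0.2897] yaw 0.0711 gap 0.0116 F [ 0.05 -0.4  -0.15]
rot deg [-0.    0.06  0.01] shift cm [ 0.01  0.12 -0.01]
```

View pics/s22.png

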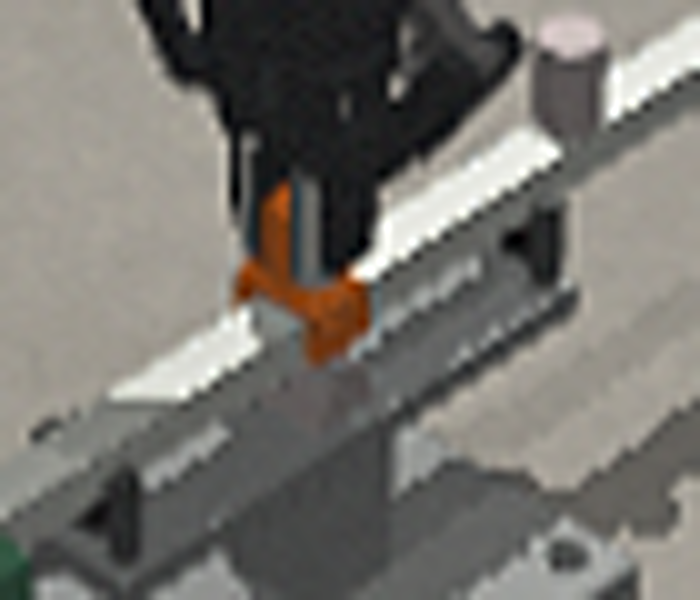

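Request:
step_arm:
  series:
    - [[0,0,0],[0,0.04,0],1]
    - [[0,0,0],[0,0.08,0],1]
    - [[0,0,0],[0,0.08,0],0.84]
    - [[0,0,0],[0,0.08,0],0.8]
    - [[0,0,0],[0,0.08,0],0.75]
    - [[0,0,0],[0,0.08,0],0.7]
    - [[0,0,0],[0,0.08,0],0.65]
    - [[0,0,0],[0,0.08,0],0.65]
    - [[0,0,0],[0,0.08,0],0.65]

```text
time_s: 26.35
position: [0.5408, 0.0178, 0.2889]
ee_rot: [-1.571, 0.0, 0.071]
force: [0.3, 0.9, -0.0]
finger_gap: 0.0299
```

```bash
python3 - <<'E'
from clipfit import *
im=robot.grab_frame('scene')
crop('scene',im,308,240,70,60,10,'pics/s23.png')
crop('scene',im,315,230,150,110,5,'pics/s23b.png');print(shift('pics/s22b.png','pics/s23b.png'))
move([.541,.0178,.2885],.07)
E
```

```text
pics/s23.png origin 273 210 scale 10
pics/s23b.png origin 240 175 scale 5
[(array([0.04, 0.09], dtype=float32), 0.969), (array([-0.01, -0.11], dtype=float32), 0.993)]
t 26.4 pos [0.5408 0.0178 0.2889] yaw 0.0711 gap 0.0301 F [ 0.75 -0.93 -1.12]
rot deg [-0.    0.06 -0.  ] shift cm [ 0.02  0.04 -0.  ]
```

View pics/s23.png

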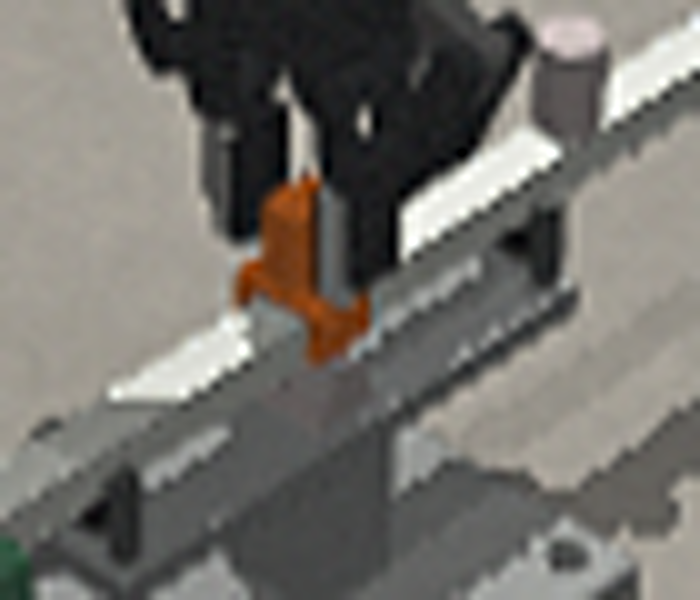

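Clip seated and released. Lift straight up, then clear the view toward -y.

Request:
step_arm:
  series:
    - [[0,0,0],[0,-0.5,0],0.65]
    - [[0,0,0],[0,-1.5,0],0.65]
    - [[0,0,0],[0,-3,0],0.65]
    - [[0,0,0],[0,-6,0],0.65]
    - [[0,0,0],[0,-10,0],0.65]
    - [[0,0,0],[-1,-12,-5],0.65]
    - [[0,0,0],[-1,-12,-10],0.65]
    - [[0,0,0],[-1,-12,-15],0.65]
    - [[0,0,0],[-1,-12,-20],0.65]
    - [[0,0,0],[-1,-12,-24],0.65]
    - [[0,0,0],[-1,-12,-27],0.65]
    - [[0,0,0],[-1,-12,-28],0.65]
    - [[0,0,0],[-1,-12,-28],0.65]
    - [[0,0,0],[-1,-12,-28],0.65]

```text
time_s: 27.8
position: [0.551, -0.2603, 0.4096]
ee_rot: [-1.57, -0.001, 0.073]
force: [0.2, -0.3, 0.5]
finger_gap: 0.0297
```

```bash
python3 - <<'E'
from clipfit import *
im=robot.grab_frame('scene');t=robot.grab_frame('top')
crop('scene',im,315,230,150,110,5,'pics/s24.png');print(shift('pics/s17b.png','pics/s24.png'))
crop('top',t,305,255,220,80,3.6,'pics/t24.png')
g=np.array([.541,.0178]);c=proj('scene',[.541,.0178,.115])[0].astype(int);d=proj('top',[.541,.0178,.115])[0].astype(int)
win={'scene':(c[0]-18,c[1]-18,36,36),'top':(d[0]-16,d[1]-16,32,32)}
print(fitclip({'scene':im,'top':t},win,g,z=.094)); print(fitclip({'scene':im},win,g,z=.094)[:2]); print(fitclip({'top':t},win,g,z=.094)[:2])
print(robot.observe()['time_s'])
E
```

```text
pics/s24.png origin 240 175 scale 5
[(array([-0.01, -0.02], dtype=float32), 0.995), (array([0.01, 0.02], dtype=float32), 0.999)]
pics/t24.png origin 195 215 scale 3.6
(array([0.53962453, 0.01739237, 0.145457  ]), np.float64(42.48876953125), {'scene': np.float32(135.0), 'top': np.float32(141.0)})
(array([0.53834479, 0.02056616, 3.25281151]), np.float64(18.096435546875))
(array([0.53911511, 0.01655708, 0.07747208]), np.float64(7.981201171875))
27.9
```

View pics/s24.png

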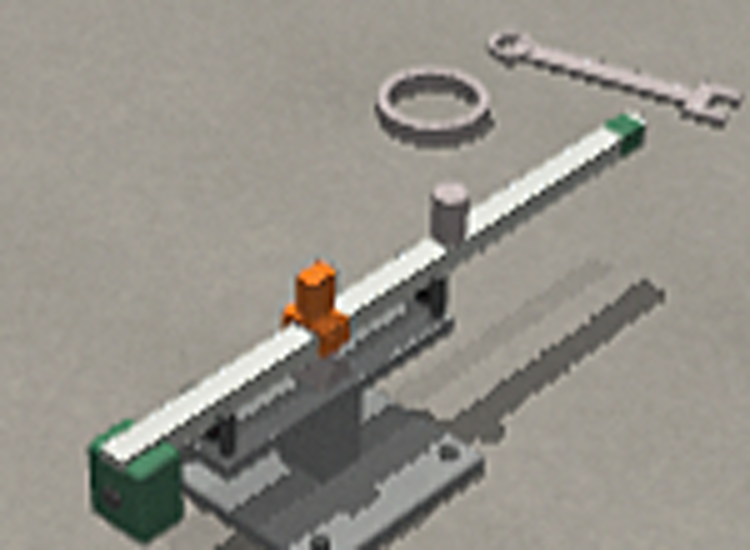

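View pics/t24.png

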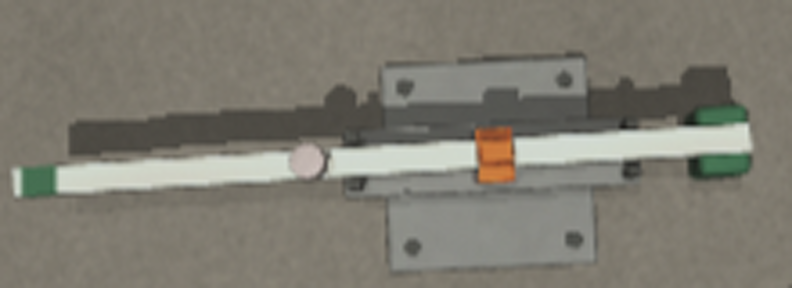

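Request:
step_arm:
  series:
    - [[0,0,0],[0,0,0],0.65]
    - [[0,0,0],[0,0,0],0.65]
    - [[0,0,0],[0,0,0],0.65]
    - [[0,0,0],[0,0,0],0.65]
    - [[0,0,0],[0,0,0],0.65]
    - [[0,0,0],[0,0,0],0.65]
    - [[0,0,0],[0,0,0],0.65]
    - [[0,0,0],[0,0,0],0.65]
    - [[0,0,0],[0,0,0],0.65]
    - [[0,0,0],[0,0,0],0.65]
    - [[0,0,0],[0,0,0],0.65]
    - [[0,0,0],[0,0,0],0.65]

```text
time_s: 29.1
position: [0.5507, -0.2622, 0.4089]
ee_rot: [-1.571, -0.0, 0.071]
force: [-0.0, -0.7, 0.3]
finger_gap: 0.03
```

```bash
python3 - <<'E'
from h import *
im=robot.grab_frame('scene')
crop('scene',im,315,230,150,110,5,'pics/s25.png');s=shift('pics/s24.png','pics/s25.png');print(s)
if all(abs(a[0]).max()<.06 for a in s): print(robot.job_done())
E
```

```text
pics/s25.png origin 240 175 scale 5
[(array([ 0., -0.], dtype=float32), 1.0), (array([-0.  ,  0.01], dtype=float32), 0.999)]
the job is handed in; nothing more can be done
None
```

The lever is balanced with the orange clip astride the bar above the knife edge, and I handed the job in at about 29 s.

**What I did:** I straddled the stud and slid the lever about 43 mm to its +y in small pushes. The push force read about 2 N in the one reading taken mid-push, and I backed off after each push to judge the balance. I then gripped the orange clip by its tab, seated it over the edge, let go and backed the arm away.

**Balance:**
- **Tilt:** the pictures give between about 0 and -0.005 rad, depending on the lever yaw assumed.
- **After the clip was set:** the lever ends moved no more than 0.02 px compared with before the clip. They moved no more than 0.01 px over the last 1.2 s with nothing touching.
- **Earlier position:** the lever had also held still 2.6 mm before this one, but at a tilt of about 0.007–0.012 rad. I nudged it on to get nearer the centre of the edge.

**Clip position:** the two cameras together put the clip at y = 17.4 mm along the bar, against 17.8 mm for the edge. Taken singly they disagree by about 4 mm (16.6 and 20.6 mm), much as they did for the clip on the bench. I relied on their average and on the gripper's own position at release, 17.8 mm.

I did not touch the bystanders, and the ring and wrench still sat in place in the last picture I viewed. I did not measure the others again at the end.

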